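# Shut the drain cock of the steeping pot and set the figs to soak

### The arm

A 6-joint arm with a two-finger parallel gripper is mounted at the origin on the work surface. World frame = base frame: x ahead of the robot, y to its left, z up, the work surface at z = 0. Lengths are in m, angles in degrees, forces in N, time in s.
With the tool pointing down it reaches from about 0.3 to 0.75 m from the base axis. Payload 8.5 kg.
Tool frame: the origin (TCP) lies at the very end of the fingers, on their centre line; the grasp point (between the pads) lies 19 mm behind it; z points along the fingers, y is the direction in which the jaws open and shut (so a half turn about z gives the same grasp; the last joint's range is limited). The gripper opens to 85 mm and grips with 20 to 120 N. Pads are 22 mm wide; open, the fingers measure 114 mm over their backs; the gripper's body (76 mm by 85 mm) begins 54 mm behind the grasp point. The pads swing forward as they close: fully open they stand 13 mm farther back than shut.
Start: joints at [55.846, 21.807, 74.336, -0, 83.858, -12.336], TCP at [0.204, 0.511, 0.231] pointing down, gripper open.
Joint ranges: [-178.18, 178.18], [-50.72, 133.34], [12.68, 142.11], [-81.47, 261.47], [9.98, 163.14], [-165.26, 165.26]. Speed limits (degrees/s): [136.94, 136.94, 180, 180, 180, 180].

### API

Orientations are given as a 3x3 rotation matrix whose columns are the frame's x, y, z axes.
In Python, from cell import read_state, snapshot, hand_in gives the robot as it stands.
- The arm moves only by the tool move_arm, never from a script. Its argument "plan" is one flat list of numbers, 6 for each row, row after row: the shift along the world's x, y, z in m, then the turn, a rotation vector about the world's x, y, z in degrees. In form: [tx, ty, tz, ax, ay, az, tx, ty, tz, ax, ay, az, ...]. A call has 1 to 20 rows; each row shifts and turns the commanded pose from where the row before left it; what a row does not reach is not made up. A row lasts 1/10 s, in which the tool goes at most 50 mm and 8.59 degrees, less where a joint would pass 70% of its speed; a pose out of reach is approached as far as the arm can. A call with a gripper value outside its range is refused whole. "gripper" is the opening in per cent of the stroke, from 0 (shut) to 100 (fully open), set as the call begins (left out, the last holds). The fingers move at their own pace and stop on an object; "grip_force" is the grip in N (left out, the last holds). Time passes only in rows, so rows that do not move let the fingers close. It gives the time, the measured TCP pose, the force and the opening at its end, in the units of the state.
- read_state(): the state, without advancing time (a new reading comes with each control period).
- snapshot(name): name is "scene" or "top" or "wrist"; returns a dict with "frame" (480x640x3 uint8, red, green, blue), "depth" (480x640 float32, m along the optical axis (not along the pixel's ray), 0 where there is no reading), "camera_matrix" (3x3 intrinsics, pixels), "distortion" ([k1, k2, p1, p2, k3] as OpenCV has them; the pictures are not rectified), "R" (3x3) and "t" (3): a world point X has camera coordinates R X + t. Camera axes: x right, y down, z forward; pixel columns grow to the right and rows downward; lengths in m; the calibration is good to about 2 mm. A picture is of the moment at which its call begins.
- hand_in(): hands the job in, once; it reports no verdict.
The state is a dict: "time_s": time; "q": joint angles; "dq": joint speeds; "joint_torque": joint torques, N m; "position": TCP position; "tcp_rot": TCP orientation; "wrist_force": force on the tool from outside, world axes, zero at the start; "torque": the same for the moment, N m; "width": opening from 0.0 (shut) to 1.0 (fully open).
Only numpy, scipy, OpenCV 4.12 (cv2) and the standard library are available. Lean on these libraries where they do the work, as an engineer would, in place of code of your own. Each camera call takes 0.05 s, during which the arm holds its last target.

### The job

The steeping pot's drain cock was taken apart for washing: put its tapered brass plug back in the barrel with the T handle in line with the spout, then press it down and keep pressing while you turn it clockwise until the handle stands square across the spout and the plug has bedded in, so that it holds shut. Only then tip the dried figs from the steel beaker into the pot and add those lying on the tray, all there are, and stand the beaker upright on the bench again. Last, put the lid on the pot so that it sits flat, and leave the jar and the brush where they are.

Things in the scene. Friction and masses are not known exactly. Their poses are not given: they have to be found in the camera images.
- pot: steel steeping pot, fixed to the bench on 50 mm feet: round, 180 mm outside, 172 mm inside, open above; rim 145 mm and inner floor 54 mm above the bench. A brass drain cock sticks out level from its side along the pot's own -y. Two wire loops on its +x and -x sides reach 112 mm from the axis, 122 mm high. Origin on the pot's axis at bench height, z up
- pot_rim (a point): centre of the pot's mouth, level with the rim (145 mm above the bench)
- cock (a point): point on the axis of the cock's upright barrel, 165 mm from the pot's axis along its -y, 48 mm above the bench, axes as the pot's; the plug's foot comes about to here when dropped in. Barrel 58 mm wide outside, top edge 94 mm above the bench; tapered hole 41 mm wide at the top, 22 mm here. The outlet pipe crosses it along the pot's y
- spout (a point): centre of the bend of the spout, 56 mm beyond the barrel's axis, 68 mm above the bench
- plug: loose brass plug, 90 mm high, 240 g, standing on the bench on its small end: a taper 22 mm wide at the foot, 39 mm wide 42 mm higher, a 14 mm neck, then a T handle bar 60 x 12 x 20 mm along the plug's own x, from 70 to 90 mm above the foot; its ends are alike. Origin at the centre of the foot, z up. Dropped into the barrel foot down, it stops with the foot 1 or 2 mm below cock
- plug_handle (a point): middle of the plug's handle bar, 80 mm above its foot. In the barrel, pressed down with 10 to 20 N and turned clockwise (seen from above) at once, the plug sinks 5 to 6 mm over the first 60 degrees of turning, its foot coming to rest 7 to 9 mm below cock, then just turns. Only pressed, or turned with under 5 N, it stays 2 to 4 mm below. It stays as left
- beaker: plain steel beaker without handle, straight sided, 66 mm across, 75 mm high, 3 mm wall, 150 g, standing open end up, with 3 to 5 of the figs in it. Origin at the centre of its underside, z up through the mouth
- beaker_rim (a point): centre of the beaker's mouth, 75 mm above its underside
- lid: loose steel lid of the pot, 185 mm across, 280 g, lying on the bench right way up. Under its plate (7 to 11 mm above the underside) a step 160 mm wide and 7 mm deep drops into the pot's mouth; a round black knob 27 mm wide stands in the middle, from 22 to 44 mm above the underside. Origin at the centre of the underside, z up; it lies on the pot with its origin 138 mm above the bench
- tray: shallow steel tray fixed to the bench, 170 mm (its x) by 190 mm (its y), rim 14 mm high, inner floor 4 mm above the bench, with 2 to 4 of the figs lying apart on it. Origin under its centre
- jar: bystander: amber glass jar with steel cap, 52 mm wide, 85 mm high, not to be moved; origin at the centre of its underside
- brush: bystander: pastry brush about 160 mm long lying on the bench, not to be moved; origin at its underside
- fig1: small dried fig, brown, nearly round, 21 mm across and high, 12 g, rigid; origin in its middle. In the beaker at the start; may be absent (None)
- fig2: small dried fig, brown, nearly round, 21 mm across and high, 12 g, rigid; origin in its middle. In the beaker at the start; may be absent (None)
- fig3: small dried fig, brown, nearly round, 21 mm across and high, 12 g, rigid; origin in its middle. In the beaker at the start; may be absent (None)
- fig4: small dried fig, brown, nearly round, 21 mm across and high, 12 g, rigid; origin in its middle. In the beaker at the start; may be absent (None)
- fig5: small dried fig, brown, nearly round, 21 mm across and high, 12 g, rigid; origin in its middle. In the beaker at the start; may be absent (None)
- fig6: small dried fig, brown, nearly round, 21 mm across and high, 12 g, rigid; origin in its middle. On the tray at the start; may be absent (None)
- fig7: small dried fig, brown, nearly round, 21 mm across and high, 12 g, rigid; origin in its middle. On the tray at the start; may be absent (None)
- fig8: small dried fig, brown, nearly round, 21 mm across and high, 12 g, rigid; origin in its middle. On the tray at the start; may be absent (None)
- fig9: small dried fig, brown, nearly round, 21 mm across and high, 12 g, rigid; origin in its middle. On the tray at the start; may be absent (None)
Things that resemble listed ones, but are neither listed nor needed, are in the scene too. What is shaped like the plug but turquoise is not meant.

How it is judged (in metres and radians):
On the way, in this order (a step that is already met when the one before it is completed fails the run):
1. the plug is bedded in its barrel and its handle stands square across the spout (z of plug in the frame of cock between -0.014 and -0.0055 m and horizontal distance between plug and cock below 0.004 m and angle between plug's own z axis and vertical below 0.08 rad and angle between the x axis of plug and the x axis of pot, either way round below 0.32 rad), for 0.3 s.
2. every fig is in the pot (horizontal distance between each of fig1, fig2, fig3, fig4, fig5, fig6, fig7, fig8, fig9 and pot below 0.088 m and z of fig1 in the frame of pot between 0.045 and 0.135 m and z of fig2 in the frame of pot between 0.045 and 0.135 m and z of fig3 in the frame of pot between 0.045 and 0.135 m and z of fig4 in the frame of pot between 0.045 and 0.135 m and z of fig5 in the frame of pot between 0.045 and 0.135 m and z of fig6 in the frame of pot between 0.045 and 0.135 m and z of fig7 in the frame of pot between 0.045 and 0.135 m and z of fig8 in the frame of pot between 0.045 and 0.135 m and z of fig9 in the frame of pot between 0.045 and 0.135 m), for 0.3 s.
3. the lid sits flat on the pot (horizontal distance between lid and pot below 0.01 m and z of lid in the frame of pot between 0.132 and 0.1415 m and angle between lid's own z axis and vertical below 0.05 rad), for 0.3 s.
At the end, for the whole second after the job is handed in: Plug bedded (foot 5.5 mm or more below cock, on axis within 4 mm, upright), handle across the spout within 18 degrees; every fig in the pot; lid flat on the pot, centred within 10 mm; beaker upright on the bench (within 0.1 rad); all at rest (all of step 1 and all of step 2 and all of step 3 and angle between beaker's own z axis and vertical below 0.1 rad and height (world z) of beaker below 0.012 m and linear speed of each of beaker, plug, lid below 0.03 m/s); the robot touches nothing.
It fails at once if a fig is in the pot before the plug is bedded in the cock (((horizontal distance between fig1 and pot below 0.088 m and z of fig1 in the frame of pot between 0.045 and 0.135 m) or (horizontal distance between fig2 and pot below 0.088 m and z of fig2 in the frame of pot between 0.045 and 0.135 m) or (horizontal distance between fig3 and pot below 0.088 m and z of fig3 in the frame of pot between 0.045 and 0.135 m) or (horizontal distance between fig4 and pot below 0.088 m and z of fig4 in the frame of pot between 0.045 and 0.135 m) or (horizontal distance between fig5 and pot below 0.088 m and z of fig5 in the frame of pot between 0.045 and 0.135 m) or (horizontal distance between fig6 and pot below 0.088 m and z of fig6 in the frame of pot between 0.045 and 0.135 m) or (horizontal distance between fig7 and pot below 0.088 m and z of fig7 in the frame of pot between 0.045 and 0.135 m) or (horizontal distance between fig8 and pot below 0.088 m and z of fig8 in the frame of pot between 0.045 and 0.135 m) or (horizontal distance between fig9 and pot below 0.088 m and z of fig9 in the frame of pot between 0.045 and 0.135 m)) and (z of plug in the frame of cock above -0.005 m or horizontal distance between plug and cock above 0.006 m)).
It fails at once if the jar is moved more than 30 mm (distance of jar from where it was at the start of the episode above 0.03 m).
It fails at once if the brush is moved more than 30 mm (distance of brush from where it was at the start of the episode above 0.03 m).
Of fig1, fig2, fig3, fig4, fig5 only 3 to 5 are there at a start; the rules pass over those that are not, and their reading is None.
Of fig6, fig7, fig8, fig9 only 2 to 4 are there at a start; the rules pass over those that are not, and their reading is None.
At some moment in a run one of fig6, fig7, fig8, fig9, lid, beaker may be knocked a few centimetres aside while the robot is not near it.
It also fails if it takes over 210 s, if anything falls off the work surface, if the arm or the gripper's body presses on something with over 40 N, if the wrist force passes 120 N, or if a joint passes its speed limit or range.

## Working session

There is one attempt and no reset: what is moved stays moved. The work goes in short steps, Python scripts to look and compute and a tool call to move; the robot and the scene stay as the last step left them, time stands still between calls to the robot, and variables do not carry over. Pictures are saved under pics/ and viewed, and the job is handed in when it is done.

Besides the shell and the picture viewer there is one more tool, called after "Emit:" in YAML: its name, and indented under it one key for each argument. move_arm: Moves the arm, as the interface text tells. Its arguments: {"type":"object","properties":{"plan":{"type":"array","items":{"type":"number"}},"gripper":{"type":"number"},"grip_force":{"type":"number"}},"required":["plan"]}

```bash
ls; mkdir -p pics; python3 - <<'E'
from cell import read_state, snapshot
import cv2,numpy as np
s=read_state(); print(s)
for n in ["scene","top","wrist"]:
    d=snapshot(n); cv2.imwrite(f"pics/a_{n}.png",d["frame"][:,:,::-1]); np.savez(f"a_{n}.npz",**d)
    print(n,d["camera_matrix"],d["distortion"],d["R"],d["t"], (d["depth"]>0).mean())
E
```

```text
pics
{'time_s': 0.0, 'q': array([ 5.58478166e+01,  2.18428658e+01,  7.43850083e+01,  6.12601304e-05,
        8.38577380e+01, -1.23367165e+01]), 'dq': array([ 0.10209585,  0.05012117, -0.05078961,  0.03263528, -0.00907895,
        0.08892251]), 'joint_torque': array([ 9.96947820e-04, -4.48464096e+01, -2.31276655e+01, -8.49880439e-05,
        4.82046089e-03, -2.72111242e-05]), 'position': array([0.20423403, 0.51036271, 0.2306927 ]), 'tcp_rot': array([[-9.28385366e-01,  3.71617959e-01, -8.39720083e-04],
       [ 3.71618770e-01,  9.28384598e-01, -1.23593785e-03],
       [ 3.20286490e-04, -1.45948236e-03, -9.99998884e-01]]), 'wrist_force': array([0.50624081, 0.03592615, 0.56538422]), 'torque': array([-0.005662  , -0.00922873,  0.03154989]), 'width': 1.0004020223050747}
scene [[606.18279789   0.         315.58748615]
 [  0.         606.18279789 236.49707076]
 [  0.           0.           1.        ]] [-0.13662623  0.          0.          0.          0.        ] [[-0.31540198  0.94892834 -0.00752359]
 [ 0.76086051  0.24813862 -0.59959863]
 [-0.56710923 -0.194839   -0.80026551]] [ 0.17132521 -0.36542876  1.57563869] 0.9961653645833334
top [[470.16801412   0.         319.88314808]
 [  0.         470.16801412 243.10318563]
 [  0.           0.           1.        ]] [-0.05921793  0.          0.          0.          0.        ] [[ 1.71708729e-02 -9.99852520e-01  3.16335819e-04]
 [-9.85371231e-01 -1.69758301e-02 -1.69574048e-01]
 [ 1.69554409e-01  2.60002620e-03 -9.85517398e-01]] [-0.00177109  0.55184979  0.94006104] 0.9959244791666667
wrist [[351.35355513   0.         312.22641007]
 [  0.         351.35355513 241.5257364 ]
 [  0.           0.           1.        ]] [-0.0249758  0.         0.         0.         0.       ] [[ 0.3718558   0.92828884 -0.00175955]
 [ 0.89458981 -0.35784919  0.26768082]
 [ 0.24785546 -0.10111274 -0.96350604]] [-0.54915428 -0.03410941  0.37924885] 0.9961458333333333
```

View pics/a_top.png

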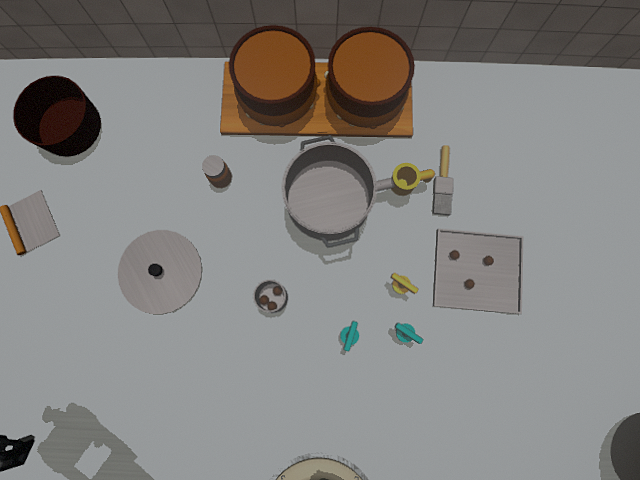

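View pics/a_scene.png

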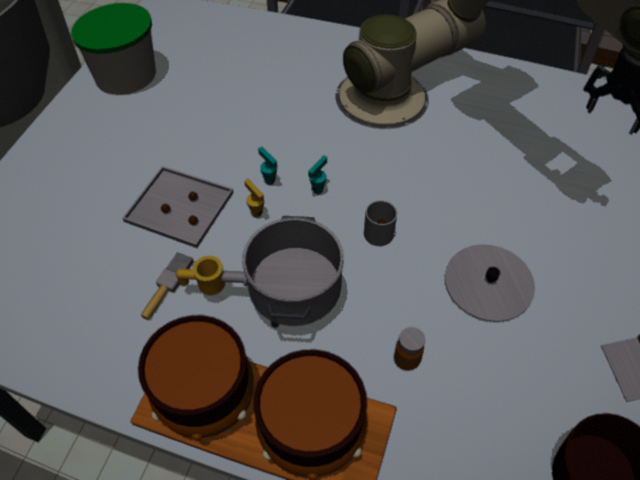

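View pics/a_wrist.png

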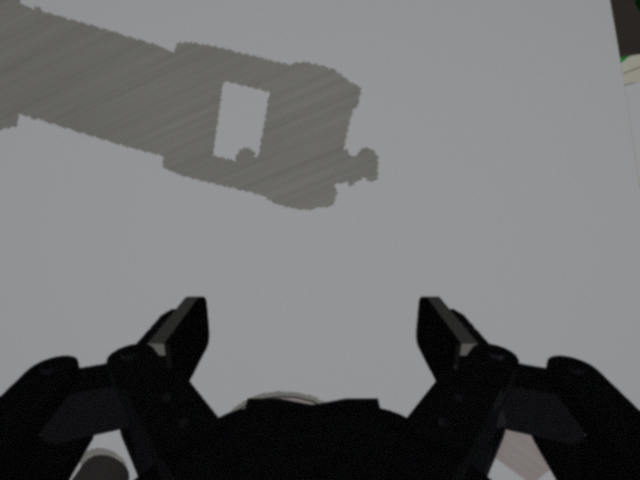

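The top view shows the pot at (330,190), cock at (405,178), yellow plug at (402,285), beaker at (270,297), lid at (160,271) and tray figs at (454,254), (488,260) and (469,284). The jar is at (216,170) and the brush at (443,180).

```bash
cat > h.py <<'E'
import cv2,numpy as np
from cell import read_state, snapshot
def rays(d,uv):
    uv=np.asarray(uv,float).reshape(-1,1,2)
    n=cv2.undistortPoints(uv,d["camera_matrix"],d["distortion"]).reshape(-1,2)
    return np.c_[n,np.ones(len(n))]
def onplane(d,uv,z):
    r=rays(d,uv)@d["R"]; c=-d["R"].T@d["t"]
    return c+r*((z-c[2])/r[:,2])[:,None]
def cloud(d):
    v,u=np.mgrid[0:480,0:640]
    r=rays(d,np.c_[u.ravel(),v.ravel()])*d["depth"].reshape(-1,1)
    return ((r-d["t"])@d["R"]).reshape(480,640,3)
def proj(d,P):
    rv=cv2.Rodrigues(np.asarray(d["R"]))[0]
    return cv2.projectPoints(np.asarray(P,float).reshape(-1,1,3),rv,np.asarray(d["t"]),d["camera_matrix"],d["distortion"])[0].reshape(-1,2)
def snap(n,name=None):
    d=snapshot(n)
    if name: cv2.imwrite(f"pics/{name}.png",d["frame"][:,:,::-1])
    return d
def circ(P):
    A=np.c_[2*P,np.ones(len(P))]; b=(P**2).sum(1)
    x=np.linalg.lstsq(A,b,rcond=None)[0]; return x[:2],np.sqrt(x[2]+x[:2]@x[:2])
def rcirc(P,it=5,tol=.004):
    for _ in range(it):
        c,r=circ(P); e=abs(np.linalg.norm(P-c,axis=1)-r); 
        P=P[e<max(tol,np.percentile(e,80)*0+tol if _>1 else np.percentile(e,80))]
    return c,r,len(P)
E
cat > m1.py <<'E'
from h import *
out={}
for n in ["top","scene"]:
    d=dict(np.load(f"a_{n}.npz")); C=cloud(d); f=d["frame"].astype(int)
    hsv=cv2.cvtColor(d["frame"],cv2.COLOR_RGB2HSV)
    x,y,z=C[...,0],C[...,1],C[...,2]
    print(n)
    yel=(hsv[...,0]>20)&(hsv[...,0]<32)&(hsv[...,1]>120)
    nl,L,st,ce=cv2.connectedComponentsWithStats(yel.astype(np.uint8))
    for i in range(1,nl):
        if st[i,4]>40:
            m=L==i; P=C[m]; print("yel",ce[i].round(1),st[i,4],"med",np.median(P,0).round(4),"zmax",np.percentile(P[:,2],97).round(4))
    # pot rim
    m=(abs(z-.145)<.006)&(hsv[...,1]<70); 
    nl,L,st,ce=cv2.connectedComponentsWithStats(m.astype(np.uint8))
    for i in range(1,nl):
        if st[i,4]>150: print("rim?",rcirc(C[L==i][:,:2],8,.006),st[i,4],ce[i])
    for nm,zz,tol in [("beaker",.075,.004),("lid",.009,.004),("jar",.085,.005)]:
        m=(abs(z-zz)<tol); nl,L,st,ce=cv2.connectedComponentsWithStats(m.astype(np.uint8))
        for i in range(1,nl):
            if st[i,4]>80: P=C[L==i]; print(nm,ce[i].round(1),st[i,4],rcirc(P[:,:2],8,.004),np.ptp(P[:,:2],axis=0).round(3))
    fig=(hsv[...,0]<15)&(hsv[...,1]>70)&(hsv[...,2]<140)&(z<.08)
    nl,L,st,ce=cv2.connectedComponentsWithStats(fig.astype(np.uint8))
    for i in range(1,nl):
        if 20<st[i,4]<600: P=C[L==i]; print("fig?",ce[i].round(1),st[i,4],np.median(P,0).round(4), onplane(d,ce[i],.0145).round(4))
E
python3 m1.py
```

```text
top
yel [409.1 175.9] 395 med [ 0.6934 -0.1733  0.0928] zmax 0.0964
yel [404.8 281.8] 159 med [ 0.4712 -0.1655  0.0892] zmax 0.0923
rim? (array([ 0.6453866 , -0.00727593]), np.float64(0.08885419790374476), 1001) 1001 [328.37662338 187.51148851]
beaker [34.8 98. ] 228 (array([0.82960602, 0.60188347]), np.float64(0.07604580617641211), 223) [0.14  0.124]
beaker [ 81.3 123.9] 95 (array([0.82668674, 0.59707004]), np.float64(0.07621013000666117), 95) [0.104 0.038]
beaker [349. 117.] 81 (array([ 0.8973168 , -0.08828359]), np.float64(0.08897774167811638), 81) [0.05  0.089]
beaker [426.9 173.9] 111 (array([ 0.69897055, -0.21376913]), np.float64(0.010655158818697474), 72) [0.024 0.031]
beaker [386.6 184.6] 163 (array([ 0.66883094, -0.1294745 ]), np.float64(0.01616328611899678), 60) [0.028 0.066]
beaker [268.6 295.2] 149 (array([0.43906941, 0.10784312]), np.float64(0.030398849644722375), 149) [0.062 0.061]
beaker [631.6 448.6] 84 (array([ 0.12623038, -0.67897982]), np.float64(0.07201100251979933), 84) [0.071 0.029]
lid [ 59.1 118.1] 1096 (array([0.84604961, 0.6243917 ]), np.float64(0.0436559360
[... 6504 characters left out ...]
]
jar [566.2 463.7] 92 (array([0.84339549, 0.55435889]), np.float64(0.03430897583509497), 83) [0.048 0.017]
fig? [582.5  49.7] 55 [-1.4782  0.6909 -0.6679] [[-0.3868  0.5078  0.0145]]
fig? [605.1  57. ] 325 [-1.4806  0.8108 -0.6953] [[-0.3762  0.5747  0.0145]]
fig? [192.5 195.5] 50 [ 0.4781 -0.3119  0.0213] [[ 0.4732 -0.3155  0.0145]]
fig? [164.9 207.9] 49 [ 0.5289 -0.3558  0.019 ] [[ 0.5252 -0.359   0.0145]]
fig? [192.6 219.6] 54 [ 0.5406 -0.2816  0.0213] [[ 0.5362 -0.2851  0.0145]]
fig? [381.1 221.2] 32 [0.4201 0.1076 0.0232] [[0.4135 0.1062 0.0145]]
fig? [406.8 358. ] 423 [0.7279 0.2344 0.048 ] [[0.7115 0.2343 0.0145]]
fig? [559.  467.7] 145 [0.8479 0.5251 0.0473] [[0.8355 0.5346 0.0145]]
```

```bash
cat > m2.py <<'E'
from h import *
for n in ["top","scene"]:
    d=dict(np.load(f"a_{n}.npz")); C=cloud(d)
    hsv=cv2.cvtColor(d["frame"],cv2.COLOR_RGB2HSV); z=C[...,2]
    yel=(hsv[...,0]>18)&(hsv[...,0]<34)&(hsv[...,1]>100)
    X=C[...,0];Y=C[...,1]
    m=(yel&(z>.083)&(X<.55)&(X>.4)).astype(np.uint8)
    # bar top : rays to z=.09
    uv=np.argwhere(m)[:,::-1]; P=onplane(d,uv,.09)[:,:2]
    r=cv2.minAreaRect((P*1000).astype(np.float32)); print(n,"bar",len(P),r)
    mu=P.mean(0); w,v=np.linalg.eigh(np.cov(P.T)); print(mu.round(4),np.degrees(np.arctan2(v[1,1],v[0,1])).round(1),np.sqrt(w*12))
    m=(yel&(abs(z-.094)<.006)&(X>.6)&(Y<-.13)&(Y>-.202))
    uv=np.argwhere(m)[:,::-1]; P=onplane(d,uv,.094)[:,:2]
    h=cv2.convexHull((P*1000).astype(np.float32))[:,0]/1000
    print("barrel",len(P),cv2.minEnclosingCircle((P*1000).astype(np.float32)),circ(h.astype(float)))
    knob=(hsv[...,2]<50)&(X>.42)&(X<.58)&(Y>.27)&(Y<.45)&(z>.02)
    P=C[knob];print("knob",knob.sum(),P.mean(0),P[:,2].max(), P[P[:,2]>.038].mean(0),np.ptp(P[P[:,2]>.038],axis=0))
    m=(abs(z-.009)<.004)&(X>.38)&(X<.6)&(Y>.25)&(Y<.47)
    uv=np.argwhere(m)[:,::-1]; P=onplane(d,uv,.011)[:,:2]; h=cv2.convexHull((P*1000).astype(np.float32))[:,0]/1000
    print("lid",circ(h.astype(float)))
    print("cam",-d["R"].T@d["t"])
d=dict(np.load("a_wrist.npz"));s=read_state()
print("wristcam off in tool", s["tcp_rot"].T@(-d["R"].T@d["t"]-s["position"]), s["tcp_rot"].T@d["R"].T)
E
python3 m2.py; python3 - <<'E'
import cv2
a=cv2.imread('pics/a_top.png')[120:360,200:540]; cv2.imwrite('pics/a_topc.png',cv2.resize(a,None,fx=2.35,fy=2.35,interpolation=cv2.INTER_CUBIC))
E
```

```text
top bar 150 ((468.0910949707031, -161.84947204589844), (57.73728942871094, 10.461365699768066), 55.96868896484375)
[ 0.468  -0.1618] 56.2 [0.01025142 0.05799988]
barrel 300 ((687.1385498046875, -167.5190887451172), 29.021114349365234) (array([ 0.68714462, -0.16789436]), np.float64(0.02841161495875608))
knob 132 [0.48999002 0.353755   0.04287332] 0.04903124584849028 [0.49047067 0.3543369  0.04361174] [0.02397006 0.02586416 0.01090599]
lid (array([0.48520237, 0.36006647]), np.float64(0.12042889984496966))
cam [0.38441583 0.0051531  1.02002647]
scene bar 126 ((471.98931884765625, -160.66732788085938), (62.51531219482422, 13.138617515563965), 55.108192443847656)
[ 0.4716 -0.1602] 53.9 [0.01218875 0.06149694]
barrel 368 ((688.640625, -166.94015502929688), 30.100833892822266) (array([ 0.68852114, -0.16751113]), np.float64(0.02902618354915252))
knob 165 [0.49452096 0.35534858 0.04088496] 0.0479805067818544 [0.49266095 0.3556508  0.04367551] [0.02827825 0.0249008  0.00967704]
lid (array([0.49850819, 0.36265751]), np.float64(0.13027442737501144))
cam [1.22563588 0.23509751 1.04310769]
wristcam off in tool [ 6.85243851e-02 -1.10546187e-04 -1.42699075e-01] [[-1.76373383e-04 -9.63431395e-01 -2.67955063e-01]
 [ 9.99999773e-01  4.33060843e-06 -6.73790542e-04]
 [ 6.50311371e-04 -2.67955121e-01  9.63431176e-01]]
```

View pics/a_topc.png

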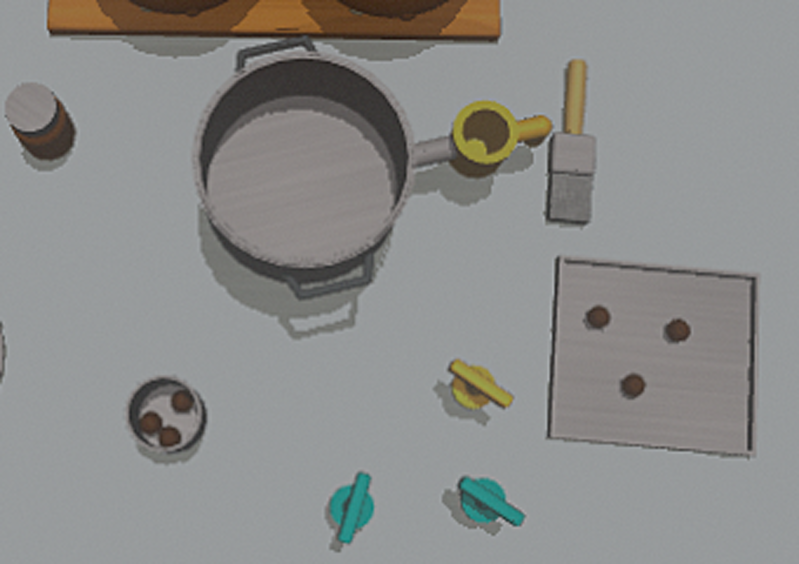

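Emit:
move_arm:
  plan: [0.0133, -0.0336, 0, 0, 0, -5.16, 0.0133, -0.0336, 0, 0, 0, -5.16, 0.0133, -0.0336, 0, 0, 0, -5.16, 0.0133, -0.0336, 0, 0, 0, -5.16, 0.0133, -0.0336, 0, 0, 0, -5.16, 0.0133, -0.0336, 0, 0, 0, -5.16, 0.0133, -0.0336, 0, 0, 0, -5.16, 0.0133, -0.0336, 0, 0, 0, -5.16, 0.0133, -0.0336, 0, 0, 0, -5.16, 0.0133, -0.0336, 0, 0, 0, -5.16, 0.0133, -0.0336, 0, 0, 0, -5.16, 0.0133, -0.0336, 0, 0, 0, -5.16, 0.0133, -0.0336, 0, 0, 0, -5.16, 0.0133, -0.0336, 0, 0, 0, -5.16, 0.0133, -0.0336, 0, 0, 0, -5.16, 0.0133, -0.0336, 0, 0, 0, -5.16, 0.0133, -0.0336, 0, 0, 0, -5.16, 0.0133, -0.0336, 0, 0, 0, -5.16, 0.0133, -0.0336, 0, 0, 0, -5.16, 0, 0, 0, 0, 0, -5.16]
  gripper: 60

```text
time_s: 2.15
position: [0.4582, -0.1312, 0.2307]
tcp_rot: [[0.58, 0.815, -0.0], [0.815, -0.58, -0.0], [-0.001, 0.0, -1.0]]
wrist_force: [0.4, 0.1, -0.3]
width: 0.599
```

```bash
cat > m3.py <<'E'
from h import *
d=snap("wrist","b_wrist"); s=read_state()
print(s["position"].round(4),np.degrees(np.arctan2(s["tcp_rot"][1,1],s["tcp_rot"][0,1])).round(2),s["width"],s["tcp_rot"][:,2].round(4))
C=cloud(d); hsv=cv2.cvtColor(d["frame"],cv2.COLOR_RGB2HSV); z=C[...,2]
yel=(hsv[...,0]>18)&(hsv[...,0]<34)&(hsv[...,1]>100)&(z>.08)&(z<.1)
P=onplane(d,np.argwhere(yel)[:,::-1],.09)[:,:2]
print(len(P),cv2.minAreaRect((P*1000).astype(np.float32)))
E
python3 m3.py
```

```text
[ 0.4574 -0.1295  0.2307] -35.62 0.6018475090159573 [-8.e-04  4.e-04 -1.e+00]
4294 ((585.2315063476562, -166.85337829589844), (74.61758422851562, 266.26092529296875), 82.56714630126953)
```

View pics/b_wrist.png

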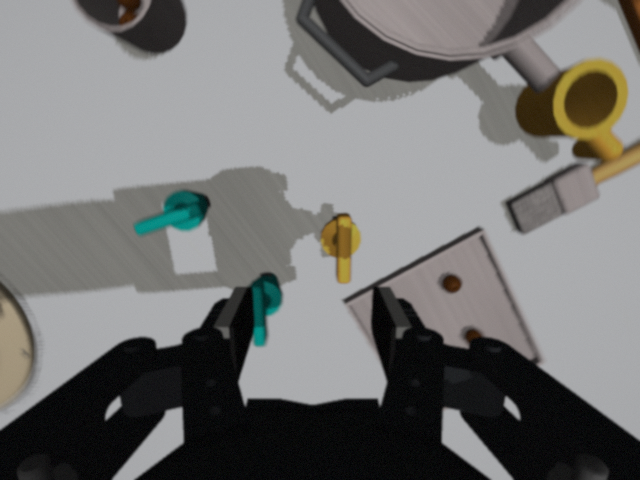

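```bash
cat > m3.py <<'E'
from h import *
import sys
d=snap("wrist",sys.argv[1]); s=read_state()
print(s["position"].round(4),np.degrees(np.arctan2(s["tcp_rot"][1,1],s["tcp_rot"][0,1])).round(2),s["width"],s["tcp_rot"][:,2].round(4))
C=cloud(d); hsv=cv2.cvtColor(d["frame"],cv2.COLOR_RGB2HSV); z=C[...,2]
yel=(hsv[...,0]>18)&(hsv[...,0]<34)&(hsv[...,1]>100)&(z>.08)&(z<.1)
nl,L,st,ce=cv2.connectedComponentsWithStats(yel.astype(np.uint8))
for i in range(1,nl):
    if st[i,4]<100: continue
    for zz in (.09,.094):
        P=onplane(d,np.argwhere(L==i)[:,::-1],zz)[:,:2]
        print(ce[i],st[i,4],cv2.minAreaRect((P*1000).astype(np.float32)),cv2.minEnclosingCircle((P*1000).astype(np.float32)))
E
python3 m3.py b2
```

```text
[ 0.4571 -0.1285  0.2308] -35.14 0.6011515235210124 [-9.e-04  6.e-04 -1.e+00]
[589.58087827  96.36158977] 3598 ((688.2400512695312, -167.34426879882812), (58.1889533996582, 62.93385314941406), 40.276451110839844) ((687.3417358398438, -167.28265380859375), 32.36418914794922)
[589.58087827  96.36158977] 3598 ((685.538818359375, -166.0292205810547), (57.36779022216797, 62.04574966430664), 40.27650451660156) ((684.6533203125, -165.96852111816406), 31.90749740600586)
[346.58956916 248.52380952] 882 ((469.40142822265625, -161.79656982421875), (59.21546173095703, 11.763720512390137), 55.58815383911133) ((469.1265869140625, -161.60826110839844), 29.693967819213867)
[346.58956916 248.52380952] 882 ((469.78857421875, -160.5597381591797), (58.37980651855469, 11.597701072692871), 55.58794403076172) ((469.517578125, -160.3741455078125), 29.274934768676758)
```

Emit:
move_arm:
  plan: [0.0062, -0.0165, -0.01, 0, 0, 0.7, 0.0062, -0.0165, -0.01, 0, 0, 0, 0, 0, -0.02, 0, 0, 0, 0, 0, -0.02, 0, 0, 0, 0, 0, -0.02, 0, 0, 0, 0, 0, -0.02, 0, 0, 0, 0, 0, -0.02, 0, 0, 0, 0, 0, -0.02, 0, 0, 0, 0, 0, -0.02, 0, 0, 0, 0, 0, -0.01, 0, 0, 0, 0, 0, 0, 0, 0, 0, 0, 0, 0, 0, 0, 0, 0, 0, 0, 0, 0, 0]

```text
time_s: 3.55
position: [0.47, -0.1611, 0.0622]
tcp_rot: [[0.564, 0.826, 0.001], [0.826, -0.564, -0.001], [0.0, 0.002, -1.0]]
wrist_force: [0.3, 0.4, 0.2]
width: 0.602
```

Emit:
move_arm:
  plan: [0, 0, 0, 0, 0, 0, 0, 0, 0, 0, 0, 0, 0, 0, 0, 0, 0, 0, 0, 0, 0, 0, 0, 0, 0, 0, 0, 0, 0, 0, 0, 0, 0, 0, 0, 0, 0, 0, 0, 0, 0, 0, 0, 0, 0, 0, 0, 0, 0, 0, 0, 0, 0, 0, 0, 0, 0, 0, 0, 0]
  gripper: 0
  grip_force: 60

```text
time_s: 4.55
position: [0.4699, -0.1611, 0.0618]
tcp_rot: [[0.564, 0.826, 0.001], [0.826, -0.564, -0.001], [0.0, 0.001, -1.0]]
wrist_force: [1.1, 0.1, 5.9]
width: 0.129
```

```bash
python3 m3.py c1; python3 -c "
from h import *
snap('scene','c1s')
s=read_state();print(s['wrist_force'],s['width'])"
```

```text
[ 0.4699 -0.1611  0.0618] -34.32 0.13175986782288046 [ 1.2e-03 -8.0e-04 -1.0e+00]
[312.31542056 327.55397196] 4280 ((469.6758117675781, -160.31541442871094), (60.477783203125, 12.515680313110352), 56.42714309692383) ((470.00140380859375, -160.5007781982422), 30.332056045532227)
[312.31542056 327.55397196] 4280 ((471.0054016113281, -158.37210083007812), (58.366207122802734, 12.078704833984375), 56.42719650268555) ((471.3195495605469, -158.55096435546875), 29.272991180419922)
[ 0.83379163 -0.65667999  5.62848245] 0.13174225271158274
```

View pics/c1.png

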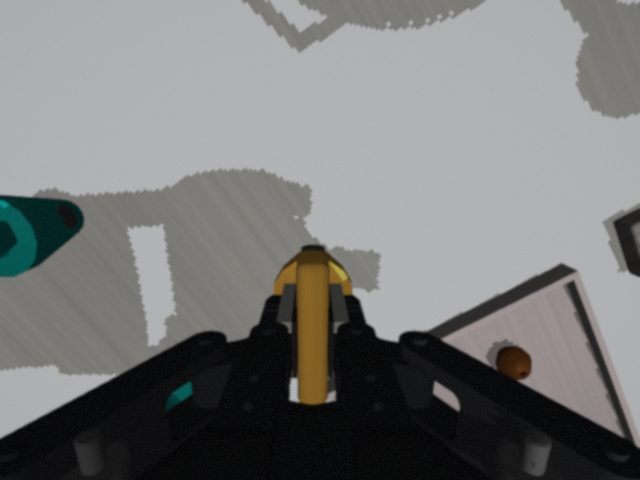

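Emit:
move_arm:
  plan: [0, 0, 0.01, 0, 0, 0, 0, 0, 0.02, 0, 0, 0, 0, 0, 0.02, 0, 0, 0, 0, 0, 0.02, 0, 0, 0, 0, 0, 0.02, 0, 0, 0, 0, 0, 0.02, 0, 0, 0, 0, 0, 0.02, 0, 0, 0, 0.022, -0.0006, 0, 0, 0, 4.87, 0.022, -0.0006, 0, 0, 0, 4.87, 0.022, -0.0006, 0, 0, 0, 4.87, 0.022, -0.0006, 0, 0, 0, 4.87, 0.022, -0.0006, 0, 0, 0, 4.87, 0.022, -0.0006, 0, 0, 0, 4.87, 0.022, -0.0006, 0, 0, 0, 4.87, 0.022, -0.0006, 0, 0, 0, 4.87, 0.022, -0.0006, 0, 0, 0, 4.87, 0.0193, -0.0006, 0, 0, 0, 4.87, 0, 0, 0, 0, 0, 0, 0, 0, 0, 0, 0, 0]

```text
time_s: 6.55
position: [0.6863, -0.1665, 0.1906]
tcp_rot: [[-0.247, 0.969, -0.002], [0.969, 0.247, 0.001], [0.001, -0.002, -1.0]]
wrist_force: [-0.1, -0.1, -2.6]
width: 0.136
```

```bash
python3 -c "
from h import *
d=snap('wrist','d1w');snap('scene','d1s');e=snap('top','d1t')
s=read_state();print(s['position'],s['wrist_force'],s['width'],np.degrees(np.arctan2(s['tcp_rot'][1,1],s['tcp_rot'][0,1])))
C=cloud(e);z=C[...,2];m=(abs(z-.145)<.006)&(C[...,0]>.5)&(abs(C[...,1])<.15)&(C[...,0]<.75)
print(rcirc(C[m][:,:2],8,.006))
"
```

```text
[ 0.68608065 -0.16678579  0.19155035] [-0.21788728  0.78765918 -3.043355  ] 0.12724815135844203 14.323942152580036
(array([ 0.64538164, -0.00713333]), np.float64(0.08881833999652747), 802)
```

View pics/d1w.png

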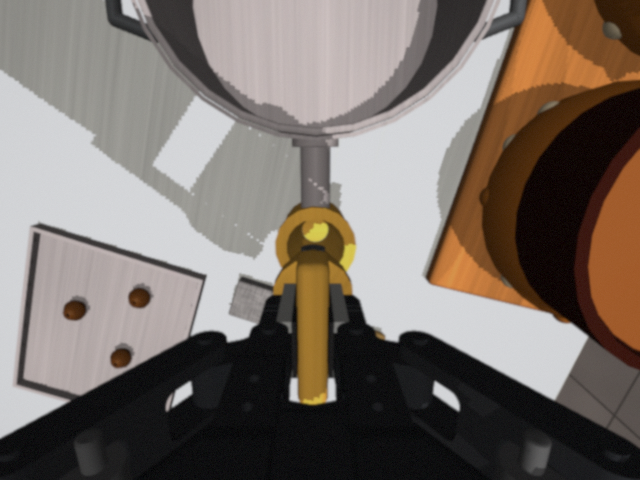

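View pics/d1s.png

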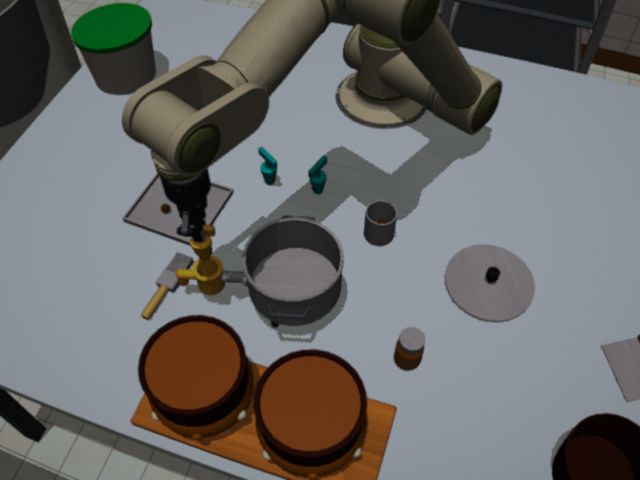

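Emit:
move_arm:
  plan: [0.001, -0.0003, -0.01, 0, 0, 0, 0, 0, -0.015, 0, 0, 0, 0, 0, -0.015, 0, 0, 0, 0, 0, -0.01, 0, 0, 0, 0, 0, -0.01, 0, 0, 0, 0, 0, -0.01, 0, 0, 0, 0, 0, -0.004, 0, 0, 0, 0, 0, 0, 0, 0, 0, 0, 0, 0, 0, 0, 0]

```text
time_s: 7.6
position: [0.688, -0.1672, 0.1178]
tcp_rot: [[-0.248, 0.969, 0.001], [0.969, 0.248, -0.0], [-0.0, 0.001, -1.0]]
wrist_force: [0.8, -0.1, -2.0]
width: 0.131
```

Emit:
move_arm:
  plan: [0, 0, -0.003, 0, 0, 0, 0, 0, -0.003, 0, 0, 0, 0, 0, -0.002, 0, 0, 0, 0, 0, 0, 0, 0, 0, 0, 0, 0, 0, 0, 0]

```text
time_s: 8.1
position: [0.6879, -0.1669, 0.1092]
tcp_rot: [[-0.249, 0.969, 0.0], [0.969, 0.249, 0.0], [0.0, 0.0, -1.0]]
wrist_force: [2.1, 1.5, -2.8]
width: 0.133
```

Emit:
move_arm:
  plan: [0, 0, -0.001, 0, 0, 0, 0, 0, -0.001, 0, 0, 0, 0, 0, 0, 0, 0, 0, 0, 0, 0, 0, 0, 0]

```text
time_s: 8.5
position: [0.6881, -0.167, 0.1081]
tcp_rot: [[-0.249, 0.969, 0.001], [0.969, 0.249, -0.0], [-0.001, 0.001, -1.0]]
wrist_force: [0.3, 2.6, 5.7]
width: 0.131
```

Emit:
move_arm:
  plan: [0, 0, -0.001, 0, 0, 0, 0, 0, 0, 0, 0, 0, 0, 0, 0, 0, 0, 0]

```text
time_s: 8.8
position: [0.6881, -0.1671, 0.1077]
tcp_rot: [[-0.248, 0.969, 0.002], [0.969, 0.248, -0.0], [-0.001, 0.002, -1.0]]
wrist_force: [-0.3, 2.6, 9.8]
width: 0.128
```

Emit:
move_arm:
  plan: [0, 0, -0.001, 0, 0, -3, 0, 0, -0.0005, 0, 0, -5, 0, 0, -0.0005, 0, 0, -5, 0, 0, -0.0003, 0, 0, -3]

```text
time_s: 9.2
position: [0.6886, -0.167, 0.1061]
tcp_rot: [[0.031, 1.0, 0.003], [1.0, -0.031, -0.001], [-0.001, 0.003, -1.0]]
wrist_force: [0.4, 4.6, 11.8]
width: 0.13
```

Emit:
move_arm:
  plan: [0, 0.0003, -0.0006, 0, 0, -5, 0, 0.0002, -0.0005, 0, 0, -5, 0, 0, -0.0005, 0, 0, -5, 0, 0, -0.0005, 0, 0, -5]

```text
time_s: 9.6
position: [0.6891, -0.1669, 0.1044]
tcp_rot: [[0.371, 0.928, 0.005], [0.928, -0.371, -0.002], [0.0, 0.005, -1.0]]
wrist_force: [2.0, 2.5, 11.5]
width: 0.135
```

Emit:
move_arm:
  plan: [0, 0, -0.0007, 0, 0, -5, 0, 0, -0.0005, 0, 0, -5, 0, 0, -0.0005, 0, 0, -5, 0, 0, -0.0005, 0, 0, -5]

```text
time_s: 10.0
position: [0.6896, -0.1672, 0.1027]
tcp_rot: [[0.667, 0.745, 0.007], [0.745, -0.667, -0.003], [0.003, 0.007, -1.0]]
wrist_force: [2.7, 1.1, 13.2]
width: 0.128
```

Emit:
move_arm:
  plan: [0, 0, -0.0006, 0, 0, -5, 0, 0, -0.0004, 0, 0, -5, 0, 0, -0.0002, 0, 0, -5, 0, 0, 0, 0, 0, -5]

```text
time_s: 10.4
position: [0.6899, -0.1675, 0.1015]
tcp_rot: [[0.881, 0.473, 0.008], [0.473, -0.881, -0.003], [0.005, 0.007, -1.0]]
wrist_force: [4.1, -0.4, 10.7]
width: 0.129
```

Emit:
move_arm:
  plan: [0, 0, -0.0006, 0, 0, -5, 0, 0, -0.0002, 0, 0, -5, 0, 0, 0, 0, 0, -4, 0, 0, 0, 0, 0, 0, 0, 0, 0, 0, 0, 0]

```text
time_s: 10.9
position: [0.6901, -0.1679, 0.1011]
tcp_rot: [[0.969, 0.248, 0.009], [0.248, -0.969, -0.004], [0.007, 0.006, -1.0]]
wrist_force: [4.5, 0.4, 13.5]
width: 0.128
```

```bash
python3 -c "
from h import *
s=read_state();print(s['position'],s['wrist_force'],s['torque'],s['width'],np.degrees(np.arctan2(s['tcp_rot'][1,1],s['tcp_rot'][0,1])))
d=snap('wrist','e1w')
"
```

```text
[ 0.69011313 -0.1678794   0.10113502] [ 4.51077583  0.4119493  13.46899036] [-0.01247553 -0.7842336   0.16629188] 0.12788367292863123 -75.62115240402605
```

View pics/e1w.png

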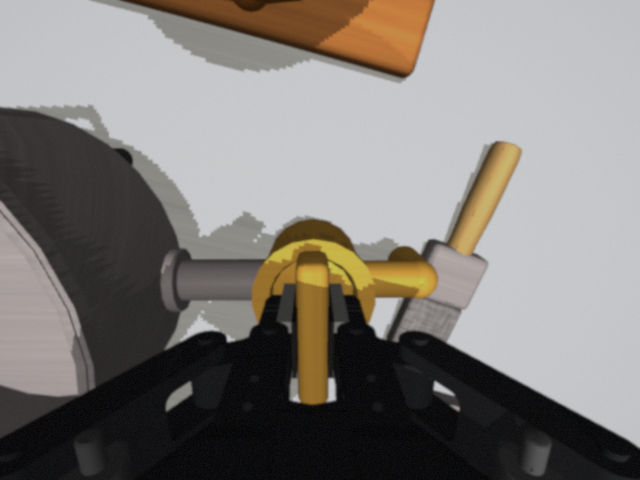

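Emit:
move_arm:
  plan: [0, 0, 0.001, 0, 0, 0, 0, 0, 0, 0, 0, 0, 0, 0, 0, 0, 0, 0, 0, 0, 0, 0, 0, 0, 0, 0, 0, 0, 0, 0, 0, 0, 0.005, 0, 0, 0, 0, 0, 0.02, 0, 0, 0, 0, 0, 0.03, 0, 0, 0, 0, 0, 0.03, 0, 0, 0, 0, 0, 0.03, 0, 0, 0, -0.02, 0, 0.03, 0, 0, 0, -0.03, 0, 0.01, 0, 0, 0, -0.03, 0, 0, 0, 0, 0, 0, 0, 0, 0, 0, 0, 0, 0, 0, 0, 0, 0]
  gripper: 35

```text
time_s: 12.45
position: [0.6078, -0.1667, 0.2545]
tcp_rot: [[0.969, 0.248, 0.001], [0.248, -0.969, -0.0], [0.001, 0.001, -1.0]]
wrist_force: [1.1, 0.6, -0.0]
width: 0.351
```

```bash
cat > m4.py <<'E'
from h import *
import sys
for cam in ["wrist","top","scene"]:
    d=snap(cam,"f1"+cam); C=cloud(d); hsv=cv2.cvtColor(d["frame"],cv2.COLOR_RGB2HSV); z=C[...,2]
    yel=(hsv[...,0]>18)&(hsv[...,0]<34)&(hsv[...,1]>100)&(z>.115)&(z<.14)&(C[...,1]<-.1)
    if yel.sum()<20: print(cam,"none"); continue
    P=onplane(d,np.argwhere(yel)[:,::-1],.130)[:,:2]
    print(cam,len(P),cv2.minAreaRect((P*1000).astype(np.float32)),np.percentile(C[yel][:,2],[10,50,90]))
s=read_state();print(s["position"],s["wrist_force"])
E
python3 m4.py
```

```text
wrist 1361 ((688.0770874023438, -168.48426818847656), (57.9012451171875, 11.910091400146484), 15.26391887664795) [0.12750126 0.12920547 0.13032961]
top none
scene 209 ((692.1380004882812, -163.3889617919922), (66.93073272705078, 15.206157684326172), 15.293831825256348) [0.12029177 0.12831989 0.13061375]
[ 0.60854314 -0.1666816   0.25343561] [ 0.34837243 -0.73923665  0.24477501]
```

View pics/f1wrist.png

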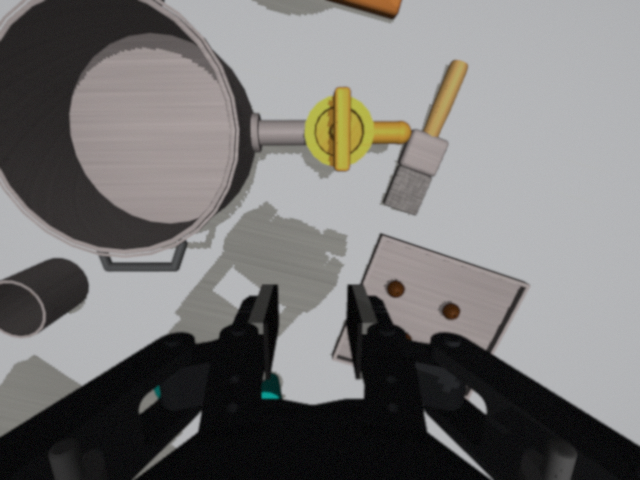

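Emit:
move_arm:
  plan: [-0.0124, 0.0233, 0, 0, 0, 0, -0.0124, 0.0233, 0, 0, 0, 0, -0.0124, 0.0233, 0, 0, 0, 0, -0.0124, 0.0233, 0, 0, 0, 0, -0.0124, 0.0233, 0, 0, 0, 0, -0.0124, 0.0233, 0, 0, 0, 0, -0.0124, 0.0233, 0, 0, 0, 0, -0.0124, 0.0233, 0, 0, 0, 0, -0.0124, 0.0233, 0, 0, 0, 0, -0.0124, 0.0233, 0, 0, 0, 0, -0.0124, 0.0233, 0, 0, 0, 0, -0.0124, 0.0233, 0, 0, 0, 0, 0, 0, 0, 1.24, -4.84, 0, 0, 0, 0, 1.24, -4.84, 0, 0, 0, 0, 1.24, -4.84, 0, 0, 0, 0, 1.24, -4.84, 0, 0, 0, 0, 1.24, -4.84, 0, 0, 0, 0, 1.24, -4.84, 0, 0, 0, 0, 0, 0, 0]
  gripper: 100

```text
time_s: 14.5
position: [0.4581, 0.113, 0.253]
tcp_rot: [[0.84, 0.248, 0.483], [0.215, -0.969, 0.124], [0.499, -0.001, -0.867]]
wrist_force: [-0.2, -0.8, -0.0]
width: 0.998
```

```bash
cat > st.py <<'E'
from h import *
s=read_state()
print("t",s["time_s"],"q",s["q"].round(1),"p",s["position"].round(4),"F",s["wrist_force"].round(1),"w",round(s["width"],3));print(s["tcp_rot"].round(3))
E
python3 st.py
```

```text
t 14.5 q [ -6.4   1.2 103.9  13.9  47.5  62.3] p [0.4581 0.113  0.253 ] F [-0.2 -0.8 -0. ] w 0.998
[[ 0.84   0.248  0.483]
 [ 0.215 -0.969  0.124]
 [ 0.499 -0.001 -0.867]]
```

Emit:
move_arm:
  plan: [0, 0, 0, 0, 0, 5, 0, 0, 0, 0, 0, 5, 0, 0, 0, 0, 0, 5, 0, 0, 0, 0, 0, 5, 0, 0, 0, 0, 0, 5, 0, 0, 0, 0, 0, 5.6, 0, 0, 0, 3.54, -3.54, 0, 0, 0, 0, 3.54, -3.54, 0, 0, 0, 0, 3.54, -3.54, 0, 0, 0, 0, 0, 0, 0]

```text
time_s: 15.5
position: [0.459, 0.1125, 0.2529]
tcp_rot: [[0.503, 0.707, 0.498], [0.498, -0.707, 0.501], [0.706, -0.004, -0.708]]
wrist_force: [-0.5, 0.3, -0.4]
width: 1.0
```

```bash
python3 st.py
```

```text
t 15.5 q [-23.6   2.8 110.   50.   59.3  -2.3] p [0.459  0.1125 0.2529] F [-0.5  0.3 -0.4] w 1.0
[[ 0.503  0.707  0.498]
 [ 0.498 -0.707  0.501]
 [ 0.706 -0.004 -0.708]]
```

Emit:
move_arm:
  plan: [0, 0, 0, 3.54, -3.54, 0, 0, 0, 0, 3.54, -3.54, 0, 0, 0, 0, 3.54, -3.54, 0, 0, 0, 0, 0, 0, 0, 0, 0, 0, 0, 0, 0]

```text
time_s: 16.0
position: [0.4596, 0.1129, 0.2538]
tcp_rot: [[0.356, 0.708, 0.61], [0.355, -0.706, 0.612], [0.865, -0.001, -0.503]]
wrist_force: [-0.2, 0.5, 0.0]
width: 1.0
```

```bash
python3 st.py; cat > mb.py <<'E'
from h import *
import sys
for cam in sys.argv[2:]:
    d=snap(cam,sys.argv[1]+cam); C=cloud(d); z=C[...,2]
    m=(abs(z-.074)<.004)&(abs(C[...,0]-.44)<.09)&(abs(C[...,1]-.11)<.09)
    if m.sum()<30: print(cam,"none"); continue
    P=onplane(d,np.argwhere(m)[:,::-1],.075)[:,:2]
    h=cv2.convexHull((P*1000).astype(np.float32))
    print(cam,m.sum(),rcirc(P,8,.003),cv2.minEnclosingCircle(h))
E
python3 mb.py g1 wrist top scene
```

```text
t 16.0 q [-31.    5.3 118.8  70.3  63.1 -25.5] p [0.4596 0.1129 0.2538] F [-0.2  0.5  0. ] w 1.0
[[ 0.356  0.708  0.61 ]
 [ 0.355 -0.706  0.612]
 [ 0.865 -0.001 -0.503]]
wrist none
top 114 (array([0.43936202, 0.10816545]), np.float64(0.030089684524094197), 114) ((439.5634765625, 108.59574890136719), 32.0261116027832)
scene 191 (array([0.44005633, 0.10786382]), np.float64(0.03133618706763966), 168) ((440.14996337890625, 108.21353912353516), 35.186851501464844)
```

View pics/g1wrist.png

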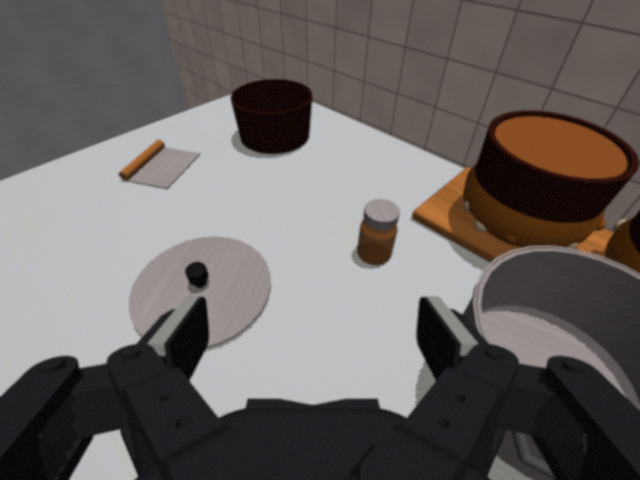

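View pics/g1scene.png

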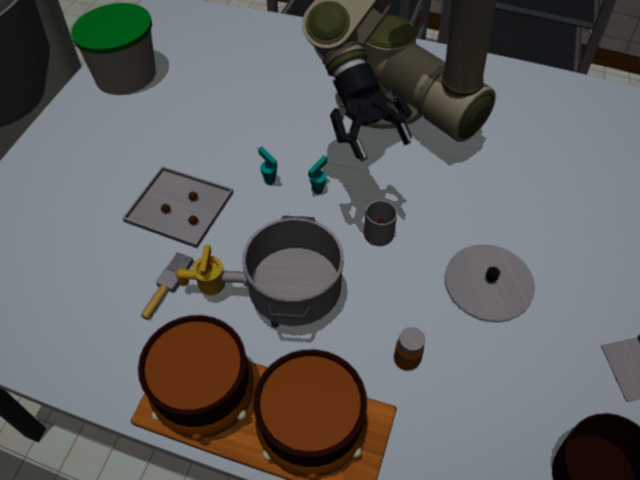

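Emit:
move_arm:
  plan: [-0.0026, 0.0049, -0.01, 0, 0, 0, -0.0026, 0.0049, -0.01, 0, 0, 0, 0, 0, -0.02, 0, 0, 0, 0, 0, -0.02, 0, 0, 0, 0, 0, -0.02, 0, 0, 0, 0, 0, -0.02, 0, 0, 0, 0, 0, 0, 0, 0, 0]

```text
time_s: 16.85
position: [0.4538, 0.1231, 0.1524]
tcp_rot: [[0.356, 0.708, 0.61], [0.353, -0.706, 0.614], [0.865, -0.004, -0.501]]
wrist_force: [-0.4, -0.0, -0.4]
width: 0.998
```

```bash
python3 st.py
```

```text
t 16.85 q [-29.9  19.8 129.2  85.4  57.  -53.4] p [0.4538 0.1231 0.1524] F [-0.4 -0.  -0.4] w 0.998
[[ 0.356  0.708  0.61 ]
 [ 0.353 -0.706  0.614]
 [ 0.865 -0.004 -0.501]]
```

Emit:
move_arm:
  plan: [-0.0016, 0.0006, 0.003, 0, 0, 5, -0.0016, 0.0006, 0.003, 0, 0, 5, -0.0016, 0.0006, 0.003, 0, 0, 5, -0.0016, 0.0006, 0, 0, 0, 5, -0.0016, 0.0006, 0, 0, 0, 5, -0.0016, 0.0006, 0, 0, 0, 5, -0.0016, 0.0006, 0, 0, 0, 5, -0.0016, 0.0006, 0, 0, 0, 5, -0.0016, 0.0006, 0, 0, 0, 5, -0.0016, 0.0006, 0, 0, 0, 5, 0, 0, 0, 0, 0, 0, 0, 0, 0, 0, 0, 0]

```text
time_s: 18.05
position: [0.4378, 0.1289, 0.1631]
tcp_rot: [[-0.043, 0.996, -0.074], [0.5, 0.086, 0.862], [0.865, -0.001, -0.502]]
wrist_force: [-0.3, -0.1, -0.2]
width: 1.006
```

```bash
python3 st.py; python3 mb.py h1 scene top
```

```text
t 18.05 q [-26.1  28.6 102.9  47.8  90.1 -50. ] p [0.4378 0.1289 0.1631] F [-0.3 -0.1 -0.2] w 1.006
[[-0.043  0.996 -0.074]
 [ 0.5    0.086  0.862]
 [ 0.865 -0.001 -0.502]]
scene 171 (array([0.44039504, 0.10770874]), np.float64(0.03142953222714943), 148) ((441.23931884765625, 108.67255401611328), 36.063507080078125)
top 128 (array([0.4390919 , 0.10786527]), np.float64(0.030389675835004886), 128) ((438.6138916015625, 108.51282501220703), 32.57221984863281)
```

View pics/h1scene.png

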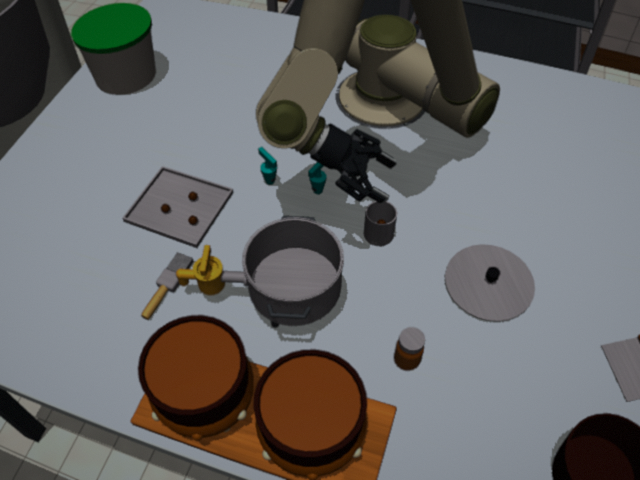

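```bash
cat > k.py <<'E'
import numpy as np
from scipy.optimize import least_squares
S=[([55.848,21.843,74.385],[.20423,.51036,.23069],[-.00084,-.00124,-1]),
([-6.4,1.2,103.9],[.4581,.113,.253],[.483,.124,-.867]),
([-23.6,2.8,110.],[.459,.1125,.2529],[.498,.501,-.708]),
([-31,5.3,118.8],[.4596,.1129,.2538],[.61,.612,-.503]),
([-29.9,19.8,129.2],[.4538,.1231,.1524],[.61,.614,-.501]),
([-26.1,28.6,102.9],[.4378,.1289,.1631],[-.074,.862,-.502])]
def f(x):
    D,off,a1,h,L2,L3,a3=x; r=[]
    for q,p,t in S:
        q=np.radians(q); w=np.array(p)-D*np.array(t)
        s=q[1]+q[2]; rr=a1+L2*np.sin(q[1])+L3*np.sin(s)+a3*np.cos(s); z=h+L2*np.cos(q[1])+L3*np.cos(s)-a3*np.sin(s)
        u=np.array([np.cos(q[0]),np.sin(q[0])]);v=np.array([-u[1],u[0]])
        r+=list(np.r_[rr*u+off*v,z]-w)
    return r
o=least_squares(f,[.25,.118,0,.3,.35,.35,0]);print(o.x.round(4),np.abs(o.fun).max())
for q,p,t in S: print((np.array(p)-o.x[0]*np.array(t)).round(3))
E
python3 k.py
```

```text
[ 0.2575  0.1175 -0.      0.1297  0.537   0.3505  0.1026] 0.00044776296971138496
[0.204 0.511 0.488]
[0.334 0.081 0.476]
[ 0.331 -0.017  0.435]
[ 0.303 -0.045  0.383]
[ 0.297 -0.035  0.281]
[ 0.457 -0.093  0.292]
```

Emit:
move_arm:
  plan: [0, 0, -0.02, 0, 0, 0, 0, 0, -0.02, 0, 0, 0, 0, 0, -0.02, 0, 0, 0, 0, 0, -0.015, 0, 0, 0, 0, 0, 0, 0, 0, 0, 0, 0, 0, 0, 0, 0]

```text
time_s: 18.75
position: [0.4377, 0.1287, 0.0882]
tcp_rot: [[-0.042, 0.996, -0.075], [0.498, 0.086, 0.863], [0.866, -0.001, -0.5]]
wrist_force: [0.1, 0.5, 0.5]
width: 1.001
```

```bash
python3 st.py; python3 mb.py h2 scene wrist
```

```text
t 18.75 q [-26.2  37.  106.1  48.4  82.5 -58.7] p [0.4377 0.1287 0.0882] F [0.1 0.5 0.5] w 1.001
[[-0.042  0.996 -0.075]
 [ 0.498  0.086  0.863]
 [ 0.866 -0.001 -0.5  ]]
scene 125 (array([0.43997699, 0.10780607]), np.float64(0.031343970069995376), 108) ((441.2047424316406, 108.13882446289062), 36.08314514160156)
wrist 2656 (array([0.43957492, 0.10621293]), np.float64(0.030650265415866396), 2613) ((439.51910400390625, 106.88970947265625), 32.86061096191406)
```

View pics/h2scene.png

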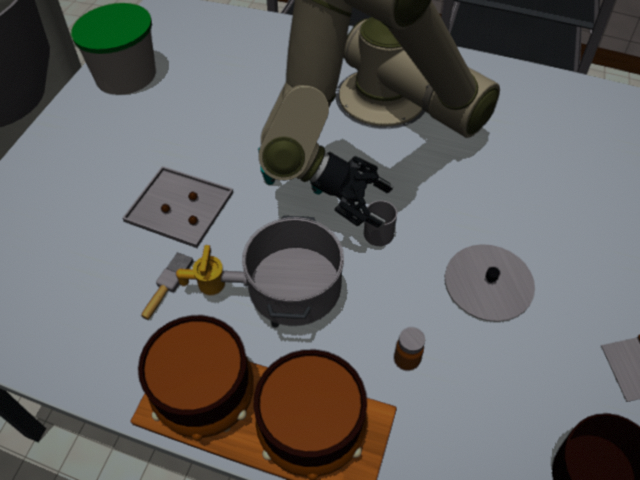

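View pics/h2wrist.png

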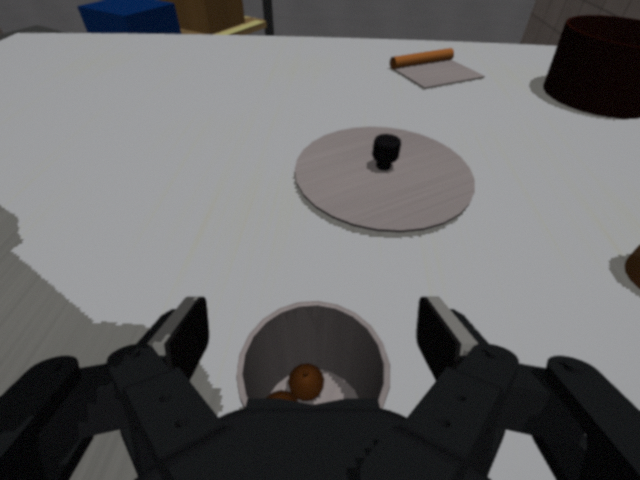

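Emit:
move_arm:
  plan: [0, 0, -0.015, 0, 0, 0, 0, 0, -0.015, 0, 0, 0, 0, 0, -0.015, 0, 0, 0, 0, 0, -0.01, 0, 0, 0, 0, 0, 0, 0, 0, 0, 0, 0, 0, 0, 0, 0]

```text
time_s: 19.45
position: [0.4379, 0.1288, 0.0332]
tcp_rot: [[-0.044, 0.996, -0.075], [0.498, 0.087, 0.863], [0.866, 0.0, -0.5]]
wrist_force: [-0.4, -0.1, -0.3]
width: 0.996
```

Emit:
move_arm:
  plan: [0, 0, 0, 0, 0, 0, 0, 0, 0, 0, 0, 0, 0, 0, 0, 0, 0, 0, 0, 0, 0, 0, 0, 0, 0, 0, 0, 0, 0, 0, 0, 0, 0, 0, 0, 0, 0, 0, 0, 0, 0, 0, 0, 0, 0, 0, 0, 0]
  gripper: 0
  grip_force: 40

```text
time_s: 20.25
position: [0.438, 0.1287, 0.0335]
tcp_rot: [[-0.044, 0.996, -0.074], [0.497, 0.087, 0.863], [0.866, 0.001, -0.499]]
wrist_force: [-0.5, -3.1, 5.7]
width: 0.755
```

```bash
python3 st.py; python3 mb.py h3 wrist scene
```

```text
t 20.25 q [-26.2  43.7 107.2  49.5  77.4 -64.8] p [0.438  0.1287 0.0335] F [-0.5 -3.1  5.7] w 0.755
[[-0.044  0.996 -0.074]
 [ 0.497  0.087  0.863]
 [ 0.866  0.001 -0.499]]
wrist 17033 (array([0.44210381, 0.0758359 ]), np.float64(0.05465548188162419), 4141) ((442.4226989746094, 76.51612854003906), 67.66360473632812)
scene 448 (array([0.43959197, 0.08335052]), np.float64(0.048926248509749234), 50) ((442.0802917480469, 66.19461822509766), 74.66093444824219)
```

View pics/h3wrist.png

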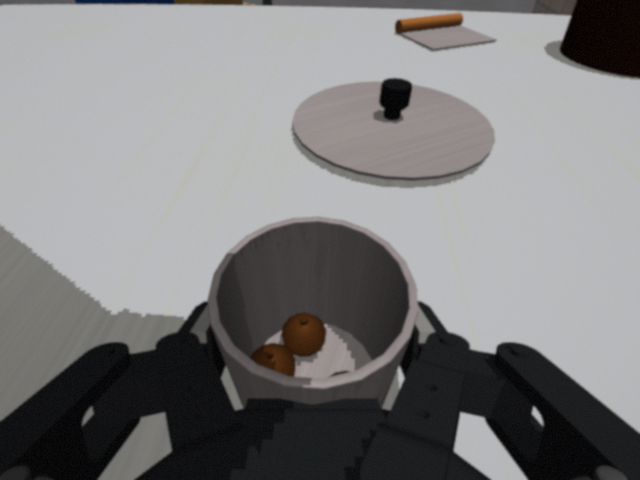

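Emit:
move_arm:
  plan: [0, 0, 0.005, 0, 0, 0, 0, 0, 0.015, 0, 0, 0, 0, 0, 0.025, 0, 0, 0, 0, 0, 0.025, 0, 0, 0, 0, 0, 0.025, 0, 0, 0, 0, 0, 0.025, 0, 0, 0, 0, 0, 0.025, 0, 0, 0, 0, 0, 0.025, 0, 0, 0, 0, 0, 0.025, 0, 0, 0, 0, 0, 0.0215, 0, 0, 0, 0, 0, 0, 0, 0, 0, 0, 0, 0, 0, 0, 0]

```text
time_s: 21.55
position: [0.4374, 0.1289, 0.2488]
tcp_rot: [[-0.043, 0.996, -0.075], [0.499, 0.087, 0.863], [0.866, -0.0, -0.5]]
wrist_force: [-0.9, 1.0, -1.9]
width: 0.756
```

```bash
python3 st.py; python3 -c "
from h import *
snap('scene','i1s');snap('wrist','i1w')"
```

```text
t 21.55 q [-26.1  20.6  97.2  48.7  99.3 -39.9] p [0.4374 0.1289 0.2488] F [-0.9  1.  -1.9] w 0.756
[[-0.043  0.996 -0.075]
 [ 0.499  0.087  0.863]
 [ 0.866 -0.    -0.5  ]]
```

View pics/i1s.png

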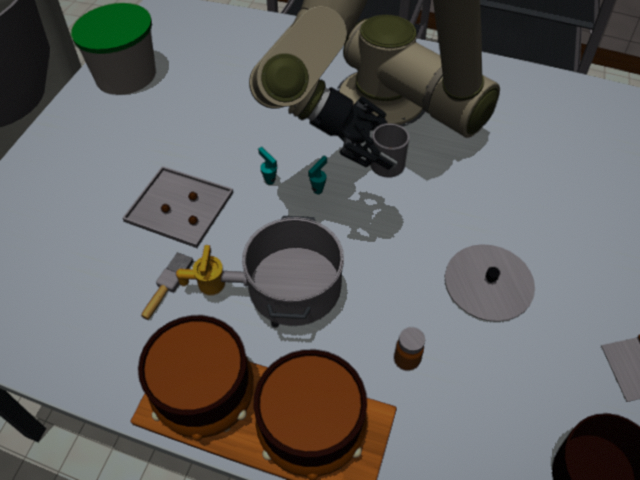

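Emit:
move_arm:
  plan: [0.0152, -0.0079, 0, 2.5, 0.22, 0, 0.0152, -0.0079, 0, 2.5, 0.22, 0, 0.0152, -0.0079, 0, 2.5, 0.22, 0, 0.0152, -0.0079, 0, 2.5, 0.22, 0, 0.0152, -0.0079, 0, 2.5, 0.22, 0, 0.0152, -0.0079, 0, 2.5, 0.22, 0, 0.0152, -0.0079, 0, 2.5, 0.22, 0, 0.0152, -0.0079, 0, 2.5, 0.22, 0, 0.0152, -0.0079, 0, 2.5, 0.22, 0, 0.0152, -0.0079, 0, 2.5, 0.22, 0, 0.0152, -0.0079, 0, 2.5, 0.22, 0, 0.0152, -0.0079, 0, 2.5, 0.22, 0, 0, 0, 0, 0, 0, 0, 0, 0, 0, 0, 0, 0]

```text
time_s: 23.05
position: [0.6199, 0.0341, 0.248]
tcp_rot: [[0.003, 0.996, -0.087], [-0.002, 0.087, 0.996], [1.0, -0.003, 0.003]]
wrist_force: [-0.5, 0.5, -1.5]
width: 0.756
```

```bash
python3 st.py; python3 -c "
from h import *
snap('scene','j1s')"
```

```text
t 23.05 q [-29.1  47.7  67.8  73.9 120.4 -29.7] p [0.6199 0.0341 0.248 ] F [-0.5  0.5 -1.5] w 0.756
[[ 0.003  0.996 -0.087]
 [-0.002  0.087  0.996]
 [ 1.    -0.003  0.003]]
```

View pics/j1s.png

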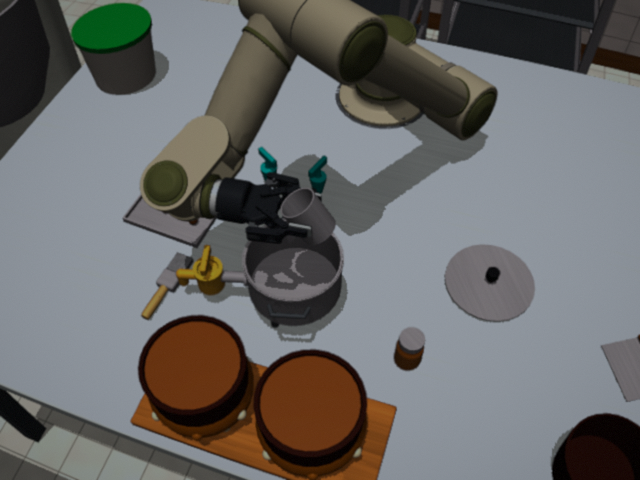

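Emit:
move_arm:
  plan: [0, 0, 0, -0.6, 7, 0, 0, 0, 0, -0.6, 7, 0, 0, 0, 0, -0.6, 7, 0, 0, 0, 0, -0.6, 7, 0, 0, 0, 0, -0.6, 7, 0, 0, 0, 0, -0.6, 7, 0, 0, 0, 0, -0.6, 7, 0, 0, 0, 0, -0.6, 7, 0, 0, 0, 0, -0.6, 7, 0, 0, 0, 0, -0.6, 7, 0, 0, 0, 0, -0.6, 7, 0, 0, 0, 0, -0.5, 6, 0, 0, 0, 0, -0.4, 4, 0, 0, 0, 0, -0.4, 4, 0, 0, 0, 0, -0.4, 4, 0, 0, 0, 0, -0.4, 4, 0, 0, 0, 0, -0.4, 4, 0, 0, 0, 0, -0.4, 4, 0, 0, 0, 0, -0.4, 4, 0, 0, 0, 0, -0.4, 4, 0]

```text
time_s: 25.1
position: [0.6196, 0.0345, 0.2497]
tcp_rot: [[0.899, -0.431, -0.085], [0.073, -0.044, 0.996], [-0.433, -0.901, -0.008]]
wrist_force: [1.0, 0.7, -1.6]
width: 0.756
```

Emit:
move_arm:
  plan: [0, 0, 0, -0.6, 7, 0, 0, 0, 0, -0.6, 7, 0, 0, 0, 0, -0.6, 7, 0, 0, 0, 0, -0.4, 5, 0, 0, 0, 0, 0, 0, 0, 0, 0, 0, 0, 0, 0, 0, 0, 0, 0, 0, 0, 0, 0, 0, 0, 0, 0, 0, 0, 0, 0, 0, 0]

```text
time_s: 26.0
position: [0.6202, 0.034, 0.2492]
tcp_rot: [[0.62, -0.78, -0.088], [0.05, -0.073, 0.996], [-0.783, -0.622, -0.006]]
wrist_force: [0.4, 0.3, -2.0]
width: 0.753
```

```bash
python3 st.py; python3 -c "
from h import *
snap('scene','j2s');snap('top','j2t')"
```

```text
t 26.0 q [-29.   47.5  67.6  73.6 120.3 111.9] p [0.6202 0.034  0.2492] F [ 0.4  0.3 -2. ] w 0.753
[[ 0.62  -0.78  -0.088]
 [ 0.05  -0.073  0.996]
 [-0.783 -0.622 -0.006]]
```

View pics/j2s.png

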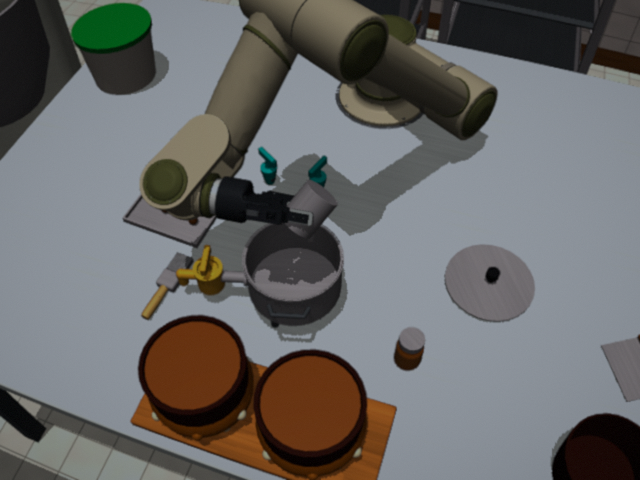

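View pics/j2t.png

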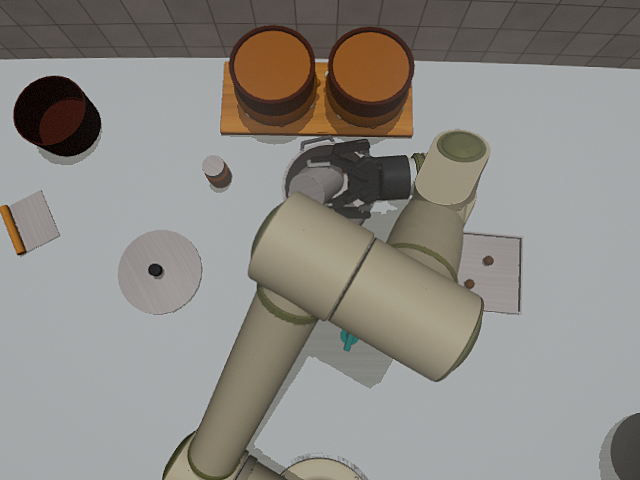

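Emit:
move_arm:
  plan: [0, 0, 0, -0.7, 8, 0, 0, 0, 0, -0.7, 8, 0, 0, 0, 0, -0.7, 8, 0, 0, 0, 0, 0, 0, 0, 0, 0, 0, 0, 0, 0, 0, 0, 0, 0.7, -8, 0, 0, 0, 0, 0.7, -8, 0, 0, 0, 0, -0.7, 8, 0, 0, 0, 0, -0.7, 8, 0, 0, 0, 0, 0, 0, 0, 0, 0, 0, 0, 0, 0, 0, 0, 0, 0, 0, 0]

```text
time_s: 27.3
position: [0.6202, 0.034, 0.2492]
tcp_rot: [[0.251, -0.964, -0.09], [0.018, -0.089, 0.996], [-0.968, -0.251, -0.005]]
wrist_force: [-0.2, 0.5, -1.4]
width: 0.756
```

```bash
python3 st.py; python3 -c "
from h import *
d=snap('scene','j3s');snap('wrist','j3w')
cv2.imwrite('pics/j3c.png',cv2.resize(d['frame'][160:340,200:400,::-1],None,fx=3,fy=3))"
```

```text
t 27.3 q [-29.   47.6  67.5  73.6 120.4 135.8] p [0.6202 0.034  0.2492] F [-0.2  0.5 -1.4] w 0.756
[[ 0.251 -0.964 -0.09 ]
 [ 0.018 -0.089  0.996]
 [-0.968 -0.251 -0.005]]
```

View pics/j3c.png

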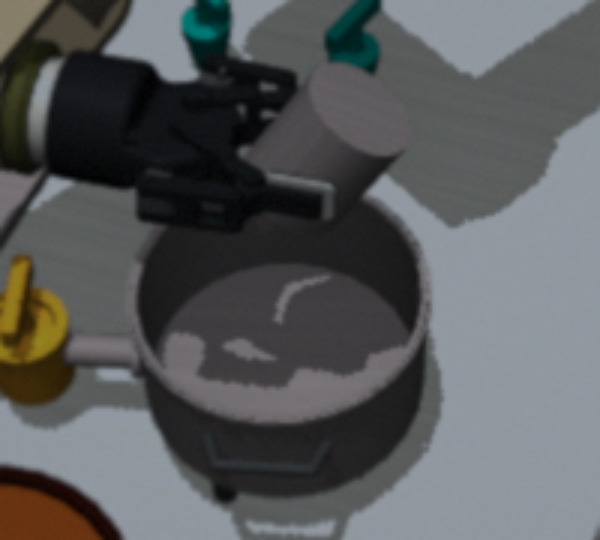

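View pics/j3w.png

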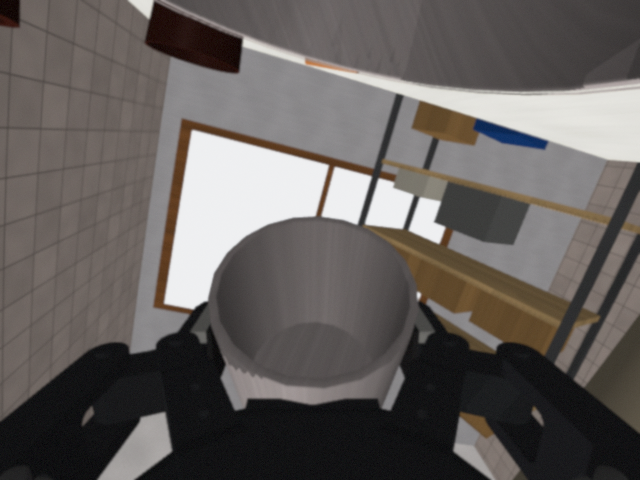

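Emit:
move_arm:
  plan: [0, 0, 0, 0.71, -8.17, 0, 0, 0, 0, 0.71, -8.17, 0, 0, 0, 0, 0.71, -8.17, 0, 0, 0, 0, 0.71, -8.17, 0, 0, 0, 0, 0.71, -8.17, 0, 0, 0, 0, 0.71, -8.17, 0, 0, 0, 0, 0.71, -8.17, 0, 0, 0, 0, 0.71, -8.17, 0, 0, 0, 0, 0.71, -8.17, 0, 0, 0, 0, 0.71, -8.17, 0, 0, 0, 0, 0.71, -8.17, 0, 0, 0, 0, 0.71, -8.17, 0, 0, 0, 0, 0.71, -8.17, 0, 0, 0, 0, 0.71, -8.17, 0, 0, 0, 0, 0.71, -8.17, 0, 0, 0, 0, 0.71, -8.17, 0, 0, 0, 0, 0.71, -8.17, 0, 0, 0, 0, 0.71, -8.17, 0, 0, 0, 0, 0.71, -8.17, 0, 0, 0, 0, 0.71, -8.17, 0]

```text
time_s: 29.4
position: [0.6202, 0.034, 0.2492]
tcp_rot: [[0.022, 0.996, -0.082], [-0.002, 0.082, 0.997], [1.0, -0.021, 0.004]]
wrist_force: [-0.1, -0.2, -2.1]
width: 0.753
```

Emit:
move_arm:
  plan: [-0.0152, 0.0079, 0, -2.5, -0.22, 0, -0.0152, 0.0079, 0, -2.5, -0.22, 0, -0.0152, 0.0079, 0, -2.5, -0.22, 0, -0.0152, 0.0079, 0, -2.5, -0.22, 0, -0.0152, 0.0079, 0, -2.5, -0.22, 0, -0.0152, 0.0079, 0, -2.5, -0.22, 0, -0.0152, 0.0079, 0, -2.5, -0.22, 0, -0.0152, 0.0079, 0, -2.5, -0.22, 0, -0.0152, 0.0079, 0, -2.5, -0.22, 0, -0.0152, 0.0079, 0, -2.5, -0.22, 0, -0.0152, 0.0079, 0, -2.5, -0.22, 0, -0.0152, 0.0079, 0, -2.5, -0.22, 0, 0, 0, 0, 0, 0, 0, 0, 0, 0, 0, 0, 0]

```text
time_s: 30.8
position: [0.4381, 0.1287, 0.2495]
tcp_rot: [[-0.017, 0.997, -0.069], [0.498, 0.068, 0.864], [0.867, -0.02, -0.498]]
wrist_force: [1.2, 0.3, -1.9]
width: 0.752
```

```bash
python3 st.py; python3 -c "
from h import *
d=snap('scene','k1s');snap('wrist','k1w')"
```

```text
t 30.8 q [-26.2  20.6  97.3  49.   99.2 -38.4] p [0.4381 0.1287 0.2495] F [ 1.2  0.3 -1.9] w 0.752
[[-0.017  0.997 -0.069]
 [ 0.498  0.068  0.864]
 [ 0.867 -0.02  -0.498]]
```

View pics/k1s.png

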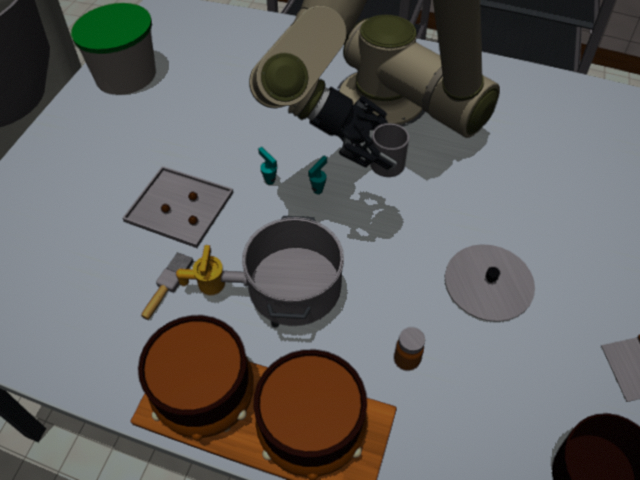

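Emit:
move_arm:
  plan: [0, 0, -0.02, 0.1, -1.1, 0.65, 0, 0, -0.025, 0, 0, 0, 0, 0, -0.025, 0, 0, 0, 0, 0, -0.025, 0, 0, 0, 0, 0, -0.025, 0, 0, 0, 0, 0, -0.025, 0, 0, 0, 0, 0, -0.025, 0, 0, 0, 0, 0, -0.02, 0, 0, 0, 0, 0, -0.015, 0, 0, 0, 0, 0, -0.007, 0, 0, 0, 0, 0, -0.003, 0, 0, 0, 0, 0, 0, 0, 0, 0, 0, 0, 0, 0, 0, 0]

```text
time_s: 32.2
position: [0.4381, 0.1286, 0.0346]
tcp_rot: [[-0.038, 0.997, -0.07], [0.497, 0.079, 0.864], [0.867, -0.002, -0.499]]
wrist_force: [-0.2, -0.0, -1.2]
width: 0.754
```

```bash
python3 st.py
```

```text
t 32.2 q [-26.2  43.5 107.4  49.7  77.3 -64.5] p [0.4381 0.1286 0.0346] F [-0.2 -0.  -1.2] w 0.754
[[-0.038  0.997 -0.07 ]
 [ 0.497  0.079  0.864]
 [ 0.867 -0.002 -0.499]]
```

Emit:
move_arm:
  plan: [0, 0, -0.001, 0, 0, 0, 0, 0, -0.0005, 0, 0, 0, 0, 0, 0, 0, 0, 0]

```text
time_s: 32.5
position: [0.438, 0.1288, 0.0336]
tcp_rot: [[-0.038, 0.997, -0.07], [0.496, 0.079, 0.865], [0.868, -0.002, -0.497]]
wrist_force: [-1.6, -2.2, 6.2]
width: 0.76
```

Emit:
move_arm:
  plan: [0, 0, 0, 0, 0, 0, 0, 0, 0, 0, 0, 0, 0, 0, 0, 0, 0, 0, 0, 0, 0, 0, 0, 0, 0, 0, 0, 0, 0, 0, 0, 0, 0, 0, 0, 0, 0, 0, 0.01, 0, 0, 0, 0, 0, 0.02, 0, 0, 0, 0, 0, 0.02, 0, 0, 0, 0, 0, 0.03, 0, 0, 0, 0, 0, 0.03, 0, 0, 0, 0, 0, 0.03, 0, 0, 0, 0, 0, 0.03, 0, 0, 0, 0, 0, 0.03, 0, 0, 0, 0, 0, 0, 0, 0, 0]
  gripper: 100

```text
time_s: 34.0
position: [0.438, 0.1288, 0.2358]
tcp_rot: [[-0.043, 0.997, -0.068], [0.499, 0.08, 0.863], [0.866, 0.003, -0.501]]
wrist_force: [0.4, 0.4, -0.5]
width: 0.999
```

```bash
python3 st.py; python3 mb.py l1 scene top; python3 m1.py >/dev/null; python3 - <<'E'
from h import *
d=snap("scene","l2s"); C=cloud(d);hsv=cv2.cvtColor(d["frame"],cv2.COLOR_RGB2HSV);z=C[...,2]
fig=(hsv[...,0]<15)&(hsv[...,1]>70)&(hsv[...,2]<140)&(z<.08)
nl,L,st,ce=cv2.connectedComponentsWithStats(fig.astype(np.uint8))
for i in range(1,nl):
    if 20<st[i,4]<600: print(ce[i].round(1),st[i,4],np.median(C[L==i],0).round(3))
E
```

```text
t 34.0 q [-26.2  21.6  98.4  48.7  97.6 -41.5] p [0.438  0.1288 0.2358] F [ 0.4  0.4 -0.5] w 0.999
[[-0.043  0.997 -0.068]
 [ 0.499  0.08   0.863]
 [ 0.866  0.003 -0.501]]
scene 192 (array([0.43958088, 0.1080095 ]), np.float64(0.031287079246664025), 165) ((440.4844055175781, 107.55781555175781), 35.436241149902344)
top 103 (array([0.43889151, 0.10824301]), np.float64(0.03010755431350392), 103) ((438.52337646484375, 109.54158020019531), 31.739147186279297)
[418.7  17.7] 48 [-1.482 -0.127 -0.696]
[429.8  20.7] 65 [-1.478 -0.07  -0.697]
[582.6  49.7] 58 [-1.477  0.69  -0.669]
[192.5 195.6] 51 [ 0.477 -0.312  0.021]
[165.1 207.8] 51 [ 0.528 -0.356  0.02 ]
[192.7 219.6] 53 [ 0.54  -0.282  0.02 ]
[406.9 357.9] 410 [0.728 0.235 0.049]
[558.2 460.9] 78 [0.837 0.522 0.046]
[561.2 474.7] 72 [0.86  0.528 0.06 ]
```

View pics/l1scene.png

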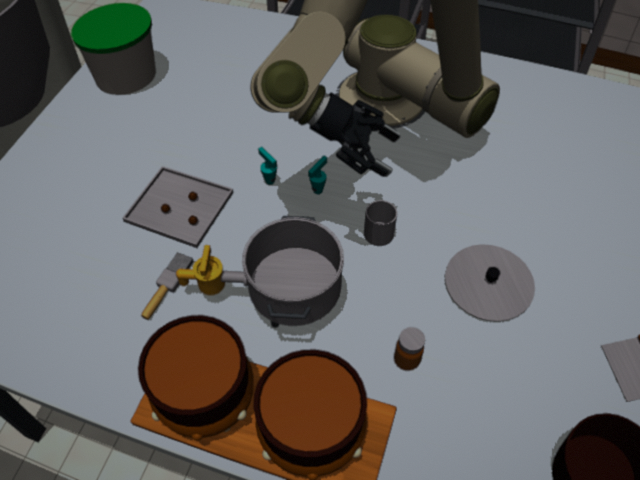

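Emit:
move_arm:
  plan: [0.0168, -0.0183, 0.005, -4.98, -0.4, 0, 0.0168, -0.0183, 0.005, -4.98, -0.4, 0, 0.0168, -0.0183, 0.005, -4.98, -0.4, 0, 0.0168, -0.0183, 0.005, -4.98, -0.4, 0, 0.0168, -0.0183, 0.005, -4.98, -0.4, 0, 0.0168, -0.0183, 0.005, -4.98, -0.4, 0, 0.0168, -0.0183, 0.005, -4.98, -0.4, 0, 0.0168, -0.0183, 0.005, -4.98, -0.4, 0, 0.0168, -0.0183, 0, -4.98, -0.4, 0, 0.0168, -0.0183, 0, -4.98, -0.4, 0, 0.0168, -0.0183, 0, -4.98, -0.4, 0, 0.0168, -0.0183, 0, -4.98, -0.4, 0, 0, 0, 0, 0, 0, 0]
  gripper: 45

```text
time_s: 35.45
position: [0.6402, -0.0909, 0.2705]
tcp_rot: [[-0.078, 0.997, -0.004], [0.997, 0.078, 0.003], [0.003, -0.004, -1.0]]
wrist_force: [-0.5, 0.5, -0.4]
width: 0.445
```

```bash
python3 st.py; python3 -c "
from h import *
snap('wrist','n1w')"
```

```text
t 35.45 q [-18.6  31.   52.4   0.1  96.8 -23.1] p [ 0.6402 -0.0909  0.2705] F [-0.5  0.5 -0.4] w 0.445
[[-0.078  0.997 -0.004]
 [ 0.997  0.078  0.003]
 [ 0.003 -0.004 -1.   ]]
```

View pics/n1w.png

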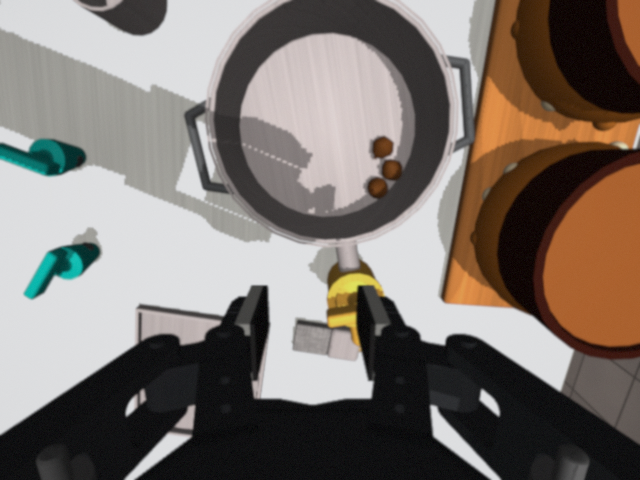

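Emit:
move_arm:
  plan: [-0.016, -0.0286, 0, 0, 0, 0, -0.016, -0.0286, 0, 0, 0, 0, -0.016, -0.0286, -0.01, 0, 0, 0, -0.016, -0.0286, -0.01, 0, 0, 0, -0.016, -0.0286, -0.01, 0, 0, 0, -0.016, -0.0286, -0.02, 0, 0, 0, -0.016, -0.0286, -0.02, 0, 0, 0, -0.016, -0.0286, 0, 0, 0, 0, 0, 0, 0, 0, 0, 0, 0, 0, 0, 0, 0, 0]

```text
time_s: 36.5
position: [0.5107, -0.3193, 0.2024]
tcp_rot: [[-0.076, 0.997, -0.001], [0.997, 0.076, 0.005], [0.005, -0.001, -1.0]]
wrist_force: [0.4, -0.0, -0.9]
width: 0.451
```

```bash
cat > mf.py <<'E'
from h import *
import sys
d=snap("wrist",sys.argv[1]);s=read_state()
print(s["position"].round(4),s["tcp_rot"].round(3)[:,1],round(s["width"],3))
C=cloud(d);hsv=cv2.cvtColor(d["frame"],cv2.COLOR_RGB2HSV);z=C[...,2]
fig=((hsv[...,0]<15)&(hsv[...,1]>100)&(z<.035)&(z>.005)).astype(np.uint8)
nl,L,st,ce=cv2.connectedComponentsWithStats(fig)
for i in range(1,nl):
    if st[i,4]>100: 
        c,r=cv2.minEnclosingCircle(np.argwhere(L==i)[:,::-1].astype(np.float32)); P=C[L==i]
        print(ce[i].round(1),st[i,4],r,onplane(d,[c],.0145).round(4),"top",P[:,2].max().round(4))
E
python3 mf.py o1w
```

```text
[ 0.5112 -0.3188  0.2027] [ 0.997  0.077 -0.001] 0.452
[344.7 185.1] 309 10.111974716186523 [[ 0.5375 -0.2854  0.0145]] top 0.0279
[276. 212.] 271 10.05899429321289 [[ 0.4753 -0.3158  0.0145]] top 0.0279
[326. 259.] 277 9.486932754516602 [[ 0.5264 -0.3592  0.0145]] top 0.0282
```

View pics/o1w.png

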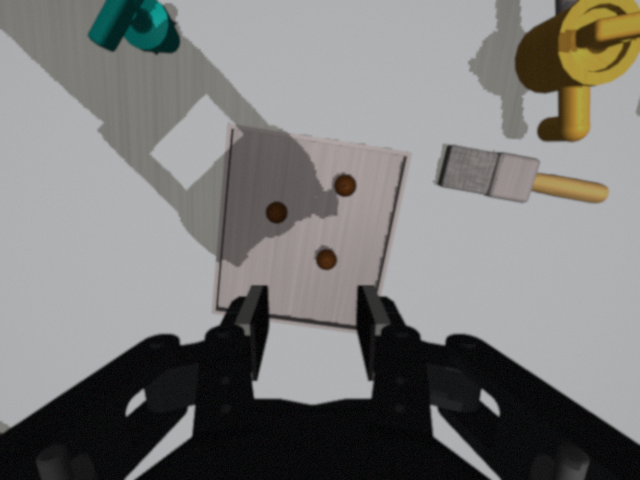

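Emit:
move_arm:
  plan: [0.0088, 0.0111, -0.02, 0, 0, 0, 0.0088, 0.0111, -0.03, 0, 0, 0, 0.0087, 0.0111, -0.03, 0, 0, 0, 0, 0, -0.03, 0, 0, 0, 0, 0, -0.03, 0, 0, 0, 0, 0, -0.03, 0, 0, 0, 0, 0, -0.015, 0, 0, 0, 0, 0, -0.0085, 0, 0, 0, 0, 0, -0.0025, 0, 0, 0, 0, 0, 0, 0, 0, 0, 0, 0, 0, 0, 0, 0]

```text
time_s: 37.65
position: [0.5382, -0.2864, 0.0078]
tcp_rot: [[-0.078, 0.997, 0.0], [0.997, 0.078, 0.002], [0.002, 0.0, -1.0]]
wrist_force: [-0.1, 0.2, -0.5]
width: 0.45
```

Emit:
move_arm:
  plan: [0, 0, 0, 0, 0, 0, 0, 0, 0, 0, 0, 0, 0, 0, 0, 0, 0, 0, 0, 0, 0, 0, 0, 0, 0, 0, 0, 0, 0, 0, 0, 0, 0, 0, 0, 0]
  gripper: 0
  grip_force: 25

```text
time_s: 38.25
position: [0.5381, -0.2865, 0.0074]
tcp_rot: [[-0.077, 0.997, 0.0], [0.997, 0.077, 0.002], [0.002, 0.0, -1.0]]
wrist_force: [0.8, 0.0, 6.2]
width: 0.223
```

```bash
python3 mf.py o2w
```

```text
[ 0.5381 -0.2865  0.0073] [0.997 0.077 0.   ] 0.221
[312.1 308. ] 1618 25.973533630371094 [[ 0.5375 -0.2854  0.0145]] top 0.0321
[157.3 344.5] 128 15.4435453414917 [[ 0.4713 -0.3095  0.0145]] top 0.0196
```

View pics/o2w.png

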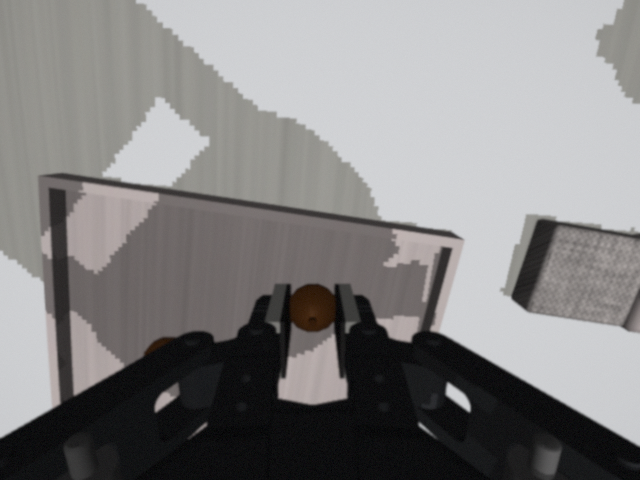

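Emit:
move_arm:
  plan: [0, 0, 0.02, 0, 0, 0, 0, 0, 0.035, 0, 0, 0, 0, 0, 0.04, 0, 0, 0, 0, 0, 0.04, 0, 0, 0, 0, 0, 0.04, 0, 0, 0, 0.0127, 0.0371, 0.018, 0, 0, 0, 0.0127, 0.0371, 0, 0, 0, 0, 0.0127, 0.0371, 0, 0, 0, 0, 0.0127, 0.0371, 0, 0, 0, 0, 0.0127, 0.0371, 0, 0, 0, 0, 0.0127, 0.0371, 0, 0, 0, 0, 0.0127, 0.0371, 0, 0, 0, 0, 0.0127, 0.0371, 0, 0, 0, 0, 0, 0, -0.03, 0, 0, 0, 0, 0, -0.03, 0, 0, 0, 0, 0, -0.02, 0, 0, 0, 0, 0, -0.005, 0, 0, 0, 0, 0, 0, 0, 0, 0]

```text
time_s: 40.1
position: [0.6391, 0.0104, 0.1143]
tcp_rot: [[-0.077, 0.997, -0.002], [0.997, 0.077, 0.003], [0.003, -0.002, -1.0]]
wrist_force: [0.8, -0.0, -0.1]
width: 0.219
```

```bash
python3 mf.py o3w;python3 st.py
```

```text
[0.6396 0.0103 0.1154] [ 0.997  0.077 -0.   ] 0.222
[604.7 167. ] 18444 173.31268310546875 [[0.842  0.0774 0.0145]] top 0.0348
t 40.15 q [ -9.7  36.2  68.9   0.2  75.  -14.2] p [0.6396 0.0103 0.1154] F [-0.1  0.5 -0.6] w 0.222
[[-0.077  0.997 -0.   ]
 [ 0.997  0.077  0.003]
 [ 0.003 -0.    -1.   ]]
```

View pics/o3w.png

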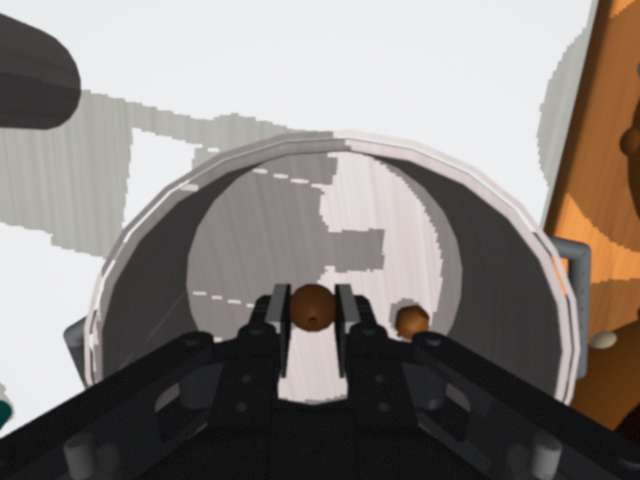

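Emit:
move_arm:
  plan: [0, 0, 0, 0, 0, 0, 0, 0, 0, 0, 0, 0, 0, 0, 0, 0, 0, 0, 0, 0, 0.03, 0, 0, 0, 0, 0, 0.03, 0, 0, 0, 0, 0, 0.025, 0, 0, 0, -0.0183, -0.0362, 0, 0, 0, 0, -0.0183, -0.0362, 0, 0, 0, 0, -0.0183, -0.0362, 0, 0, 0, 0, -0.0183, -0.0362, 0, 0, 0, 0, -0.0183, -0.0362, 0, 0, 0, 0, -0.0183, -0.0362, 0, 0, 0, 0, -0.0183, -0.0362, 0, 0, 0, 0, -0.0183, -0.0362, 0, 0, 0, 0, -0.0183, -0.0362, 0, 0, 0, 0, 0, 0, 0, 0, 0, 0, 0, 0, 0, 0, 0, 0]
  gripper: 45

```text
time_s: 41.85
position: [0.4743, -0.3158, 0.2]
tcp_rot: [[-0.076, 0.997, -0.001], [0.997, 0.076, 0.003], [0.003, -0.001, -1.0]]
wrist_force: [-0.3, 0.2, 0.9]
width: 0.449
```

```bash
python3 mf.py o4w
```

```text
[ 0.4747 -0.3149  0.1999] [ 0.997  0.077 -0.001] 0.451
[314.  218.3] 272 9.874080657958984 [[ 0.475  -0.3157  0.0145]] top 0.0284
[362.4 265.3] 276 9.52542781829834 [[ 0.5264 -0.359   0.0145]] top 0.0281
```

Figs C and B are unchanged. Next I lower onto C and grip it.

Emit:
move_arm:
  plan: [0.0003, -0.0008, -0.03, 0, 0, 0, 0, 0, -0.035, 0, 0, 0, 0, 0, -0.035, 0, 0, 0, 0, 0, -0.035, 0, 0, 0, 0, 0, -0.03, 0, 0, 0, 0, 0, -0.018, 0, 0, 0, 0, 0, -0.007, 0, 0, 0, 0, 0, -0.0025, 0, 0, 0, 0, 0, 0, 0, 0, 0, 0, 0, 0, 0, 0, 0]

```text
time_s: 42.9
position: [0.4755, -0.3163, 0.0083]
tcp_rot: [[-0.078, 0.997, 0.0], [0.997, 0.078, 0.002], [0.002, 0.0, -1.0]]
wrist_force: [0.5, -0.5, 0.5]
width: 0.452
```

Emit:
move_arm:
  plan: [0, 0, 0, 0, 0, 0, 0, 0, 0, 0, 0, 0, 0, 0, 0, 0, 0, 0, 0, 0, 0, 0, 0, 0, 0, 0, 0, 0, 0, 0, 0, 0, 0.02, 0, 0, 0, 0, 0, 0.035, 0, 0, 0, 0, 0, 0.04, 0, 0, 0, 0, 0, 0.04, 0, 0, 0, 0, 0, 0.04, 0, 0, 0, 0, 0, 0.018, 0, 0, 0, 0, 0, 0, 0, 0, 0]
  gripper: 0

```text
time_s: 44.1
position: [0.4754, -0.3167, 0.2027]
tcp_rot: [[-0.077, 0.997, 0.002], [0.997, 0.077, -0.001], [-0.001, 0.002, -1.0]]
wrist_force: [-0.4, -0.6, -0.6]
width: 0.217
```

```bash
python3 mf.py o5w
```

```text
[ 0.4749 -0.3162  0.2005] [ 0.997  0.077 -0.   ] 0.216
[360.  262.5] 261 9.346821784973145 [[ 0.526  -0.3587  0.0145]] top 0.0283
```

Emit:
move_arm:
  plan: [0.0178, 0.0368, 0, 0, 0, 0, 0.0178, 0.0368, 0, 0, 0, 0, 0.0178, 0.0368, 0, 0, 0, 0, 0.0178, 0.0368, 0, 0, 0, 0, 0.0178, 0.0368, 0, 0, 0, 0, 0.0178, 0.0368, 0, 0, 0, 0, 0.0178, 0.0368, 0, 0, 0, 0, 0.0178, 0.0368, 0, 0, 0, 0, 0.0178, 0.0368, 0, 0, 0, 0, 0, 0, -0.03, 0, 0, 0, 0, 0, -0.03, 0, 0, 0, 0, 0, -0.02, 0, 0, 0, 0, 0, 0, 0, 0, 0]

```text
time_s: 45.45
position: [0.6328, 0.0154, 0.1152]
tcp_rot: [[-0.077, 0.997, -0.011], [0.997, 0.077, 0.004], [0.005, -0.01, -1.0]]
wrist_force: [1.1, 0.1, 0.3]
width: 0.217
```

Emit:
move_arm:
  plan: [0, 0, 0, 0, 0, 0, 0, 0, 0, 0, 0, 0, 0, 0, 0, 0, 0, 0, 0, 0, 0.03, 0, 0, 0, 0, 0, 0.03, 0, 0, 0, 0, 0, 0.02, 0, 0, 0, -0.0109, -0.0374, 0, 0, 0, 0, -0.0109, -0.0374, 0, 0, 0, 0, -0.0109, -0.0374, 0, 0, 0, 0, -0.0109, -0.0374, 0, 0, 0, 0, -0.0109, -0.0374, 0, 0, 0, 0, -0.0109, -0.0374, 0, 0, 0, 0, -0.0109, -0.0374, 0, 0, 0, 0, -0.0109, -0.0374, 0, 0, 0, 0, -0.0109, -0.0374, 0, 0, 0, 0, -0.0109, -0.0374, 0, 0, 0, 0, 0, 0, 0, 0, 0, 0, 0, 0, 0, 0, 0, 0]
  gripper: 45

```text
time_s: 47.25
position: [0.5258, -0.3594, 0.2006]
tcp_rot: [[-0.076, 0.997, -0.0], [0.997, 0.076, 0.003], [0.003, -0.0, -1.0]]
wrist_force: [0.8, 0.2, -0.3]
width: 0.453
```

```bash
python3 mf.py o6w
```

```text
[ 0.5262 -0.3585  0.2007] [ 0.997  0.077 -0.   ] 0.452
[313.9 218. ] 274 9.8516206741333 [[ 0.5264 -0.3593  0.0145]] top 0.0285
```

Emit:
move_arm:
  plan: [0.0002, -0.0008, -0.03, 0, 0, 0, 0, 0, -0.035, 0, 0, 0, 0, 0, -0.035, 0, 0, 0, 0, 0, -0.035, 0, 0, 0, 0, 0, -0.03, 0, 0, 0, 0, 0, -0.018, 0, 0, 0, 0, 0, -0.007, 0, 0, 0, 0, 0, -0.003, 0, 0, 0, 0, 0, 0, 0, 0, 0, 0, 0, 0, 0, 0, 0]

```text
time_s: 48.3
position: [0.5269, -0.3599, 0.0085]
tcp_rot: [[-0.078, 0.997, 0.0], [0.997, 0.078, 0.002], [0.001, 0.001, -1.0]]
wrist_force: [-0.7, -0.6, -0.4]
width: 0.45
```

Emit:
move_arm:
  plan: [0, 0, 0, 0, 0, 0, 0, 0, 0, 0, 0, 0, 0, 0, 0, 0, 0, 0, 0, 0, 0, 0, 0, 0, 0, 0, 0, 0, 0, 0, 0, 0, 0.02, 0, 0, 0, 0, 0, 0.035, 0, 0, 0, 0, 0, 0.04, 0, 0, 0, 0, 0, 0.04, 0, 0, 0, 0, 0, 0.04, 0, 0, 0, 0, 0, 0.018, 0, 0, 0, 0, 0, 0, 0, 0, 0]
  gripper: 0

```text
time_s: 49.5
position: [0.5268, -0.3603, 0.203]
tcp_rot: [[-0.077, 0.997, 0.002], [0.997, 0.077, -0.001], [-0.001, 0.002, -1.0]]
wrist_force: [-0.4, -0.8, -0.4]
width: 0.218
```

Emit:
move_arm:
  plan: [0.0108, 0.0374, 0, 0, 0, 0, 0.0108, 0.0374, 0, 0, 0, 0, 0.0108, 0.0374, 0, 0, 0, 0, 0.0108, 0.0374, 0, 0, 0, 0, 0.0108, 0.0374, 0, 0, 0, 0, 0.0108, 0.0374, 0, 0, 0, 0, 0.0108, 0.0374, 0, 0, 0, 0, 0.0108, 0.0374, 0, 0, 0, 0, 0.0108, 0.0374, 0, 0, 0, 0, 0.0108, 0.0374, 0, 0, 0, 0, 0, 0, -0.03, 0, 0, 0, 0, 0, -0.03, 0, 0, 0, 0, 0, -0.02, 0, 0, 0, 0, 0, 0, 0, 0, 0]

```text
time_s: 50.9
position: [0.6321, 0.0146, 0.1156]
tcp_rot: [[-0.077, 0.997, -0.01], [0.997, 0.077, 0.004], [0.005, -0.01, -1.0]]
wrist_force: [-0.4, -0.3, -0.3]
width: 0.225
```

```bash
python3 mf.py o7w; python3 st.py
```

```text
[0.6333 0.0144 0.118 ] [ 0.997  0.077 -0.006] 0.221
[610.2 173.2] 16854 171.5554962158203 [[0.8383 0.0828 0.0145]] top 0.0346
t 50.95 q [ -9.5  35.6  69.6   0.2  75.2 -13.9] p [0.6333 0.0144 0.118 ] F [ 0.5  0.3 -1.4] w 0.221
[[-0.077  0.997 -0.006]
 [ 0.997  0.077  0.004]
 [ 0.004 -0.006 -1.   ]]
```

View pics/o7w.png

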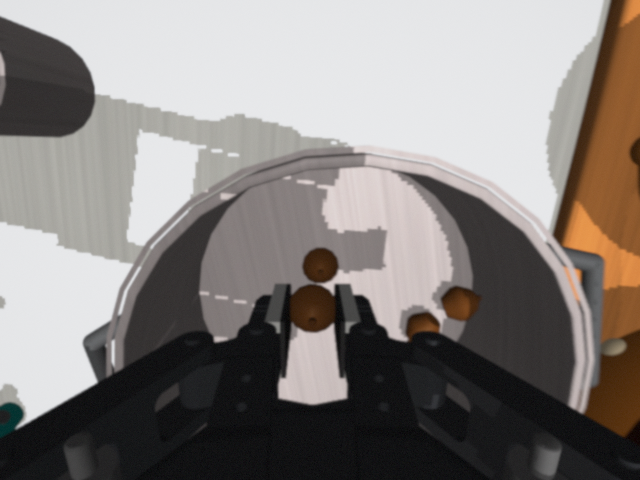

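Emit:
move_arm:
  plan: [0, 0, 0, 0, 0, 0, 0, 0, 0, 0, 0, 0, 0, 0, 0, 0, 0, 0, 0, 0, 0.04, 0, 0, 0, 0, 0, 0.04, 0, 0, 0, 0, 0, 0.04, 0, 0, 0, 0, -0.03, 0.04, 0, 0, 0, 0, -0.03, 0, 0, 0, 0, 0, -0.03, 0, 0, 0, 0, 0, 0, 0, 0, 0, 0]
  gripper: 45

```text
time_s: 51.95
position: [0.6341, -0.0791, 0.2806]
tcp_rot: [[-0.073, 0.997, -0.0], [0.997, 0.073, 0.002], [0.002, -0.0, -1.0]]
wrist_force: [-0.3, 1.1, -0.3]
width: 0.453
```

```bash
python3 - <<'E'
from h import *
snap("wrist","p1w"); snap("scene","p1s"); d=snap("top","p1t")
C=cloud(d);hsv=cv2.cvtColor(d["frame"],cv2.COLOR_RGB2HSV)
X,Y,z=C[...,0],C[...,1],C[...,2]
k=(hsv[...,2]<60)&(X>.38)&(X<.62)&(Y>.25)&(Y<.47)&(z>.025)
P=C[k&(z>.038)];print("knob",len(P),P.mean(0),(P.max(0)+P.min(0))/2)
m=((z>.005)&(z<.02)&(X>.35)&(X<.64)&(Y>.22)&(Y<.50)).astype(np.uint8)
cs,_=cv2.findContours(m,cv2.RETR_EXTERNAL,cv2.CHAIN_APPROX_NONE);c=max(cs,key=cv2.contourArea)[:,0]
Q=onplane(d,c,.011)[:,:2];print("lid",rcirc(Q,8,.003))
E
```

```text
knob 124 [0.49063177 0.35432524 0.04349281] [0.49022043 0.35478704 0.04335894]
lid (array([0.49049297, 0.35586629]), np.float64(0.09095394908691448), 236)
```

View pics/p1w.png

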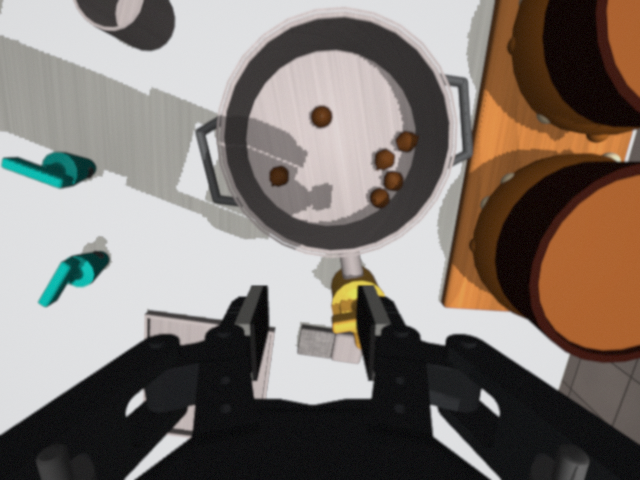

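View pics/p1s.png

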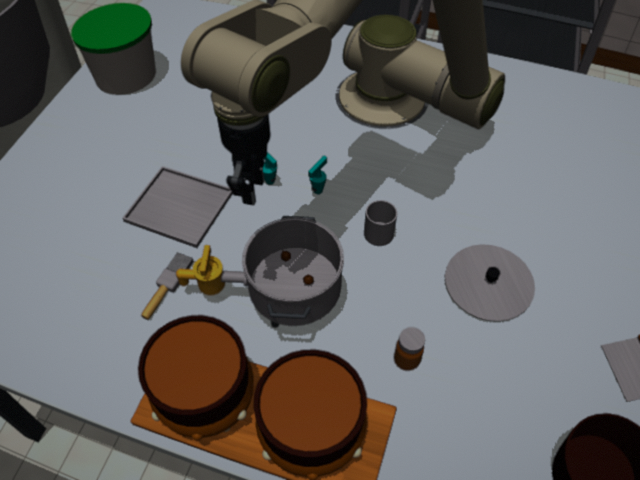

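Emit:
move_arm:
  plan: [-0.0119, 0.0361, 0, 0, 0, 0, -0.0119, 0.0361, 0, 0, 0, 0, -0.0119, 0.0361, 0, 0, 0, 0, -0.0119, 0.0361, 0, 0, 0, 0, -0.0119, 0.0361, 0, 0, 0, 0, -0.0119, 0.0361, 0, 0, 0, 0, -0.0119, 0.0361, 0, 0, 0, 0, -0.0119, 0.0361, 0, 0, 0, 0, -0.0119, 0.0361, -0.02, 0, 0, 0, -0.0119, 0.0361, -0.02, 0, 0, 0, -0.0119, 0.0361, -0.02, 0, 0, 0, -0.0119, 0.0361, -0.02, 0, 0, 0, 0, 0, 0, 0, 0, 0, 0, 0, 0, 0, 0, 0]
  gripper: 60

```text
time_s: 53.5
position: [0.4906, 0.3587, 0.2002]
tcp_rot: [[-0.08, 0.997, -0.001], [0.997, 0.08, 0.003], [0.003, -0.001, -1.0]]
wrist_force: [-0.3, -0.5, -0.4]
width: 0.601
```

```bash
cat > ml.py <<'E'
from h import *
import sys
d=snap("wrist",sys.argv[1]);s=read_state();print(s["position"].round(4),s["tcp_rot"][:,2].round(4))
C=cloud(d);X,Y,z=C[...,0],C[...,1],C[...,2]
k=((z>.036)&(z<.052)&(np.hypot(X-.49,Y-.355)<.05)).astype(np.uint8)
nl,L,st,ce=cv2.connectedComponentsWithStats(k)
for i in range(1,nl):
    if st[i,4]>60:
        uv=np.argwhere(L==i)[:,::-1].astype(np.float32);c,r=cv2.minEnclosingCircle(uv)
        print(ce[i],st[i,4],c,r,onplane(d,[c],.044),np.median(C[L==i],0))
m=((z>.004)&(z<.02)&(np.hypot(X-.49,Y-.355)<.12)).astype(np.uint8)
cs,_=cv2.findContours(m,cv2.RETR_EXTERNAL,cv2.CHAIN_APPROX_NONE);c=max(cs,key=cv2.contourArea)[:,0]
Q=onplane(d,c,.011)[:,:2];print("lid",rcirc(Q,8,.003))
E
python3 ml.py q1w
```

```text
[0.4913 0.3579 0.2008] [-2.0e-04  3.1e-03 -1.0e+00]
[314.11065574 227.13387978] 732 (314.1383361816406, 227.1456298828125) 15.420156478881836 [[0.4914543  0.35693837 0.044     ]] [0.49139181 0.35699382 0.04404009]
lid (array([0.49143647, 0.35618201]), np.float64(0.09161106848509115), 534)
```

View pics/q1w.png

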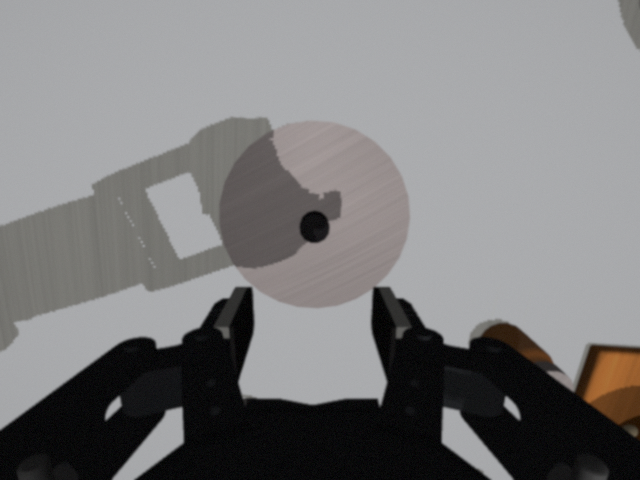

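Emit:
move_arm:
  plan: [0, -0.0014, -0.03, 0, 0, 0, 0, 0, -0.035, 0, 0, 0, 0, 0, -0.035, 0, 0, 0, 0, 0, -0.03, 0, 0, 0, 0, 0, -0.025, 0, 0, 0, 0, 0, -0.015, 0, 0, 0, 0, 0, -0.009, 0, 0, 0, 0, 0, -0.004, 0, 0, 0, 0, 0, 0, 0, 0, 0, 0, 0, 0, 0, 0, 0]

```text
time_s: 54.55
position: [0.4921, 0.3562, 0.0183]
tcp_rot: [[-0.077, 0.997, 0.001], [0.997, 0.077, 0.004], [0.004, 0.001, -1.0]]
wrist_force: [0.9, -0.3, -0.1]
width: 0.599
```

Emit:
move_arm:
  plan: [0, 0, 0, 0, 0, 0, 0, 0, 0, 0, 0, 0, 0, 0, 0, 0, 0, 0, 0, 0, 0, 0, 0, 0, 0, 0, 0, 0, 0, 0, 0, 0, 0, 0, 0, 0, 0, 0, 0, 0, 0, 0]
  gripper: 0
  grip_force: 60

```text
time_s: 55.25
position: [0.4919, 0.3563, 0.0182]
tcp_rot: [[-0.077, 0.997, 0.0], [0.997, 0.077, 0.004], [0.004, 0.001, -1.0]]
wrist_force: [-1.9, 0.3, 5.8]
width: 0.295
```

```bash
python3 st.py
```

```text
t 55.25 q [24.7 39.9 80.5  0.2 59.5 20.1] p [0.4919 0.3563 0.0182] F [-1.9  0.3  5.8] w 0.295
[[-0.077  0.997  0.   ]
 [ 0.997  0.077  0.004]
 [ 0.004  0.001 -1.   ]]
```

Emit:
move_arm:
  plan: [0, 0, 0.01, 0, 0, 0, 0, 0, 0.03, 0, 0, 0, 0, 0, 0.04, 0, 0, 0, 0, 0, 0.04, 0, 0, 0, 0, 0, 0.04, 0, 0, 0, 0, 0, 0.03, 0, 0, 0, 0.0129, -0.0303, 0, 0, 0, 0, 0.0129, -0.0303, 0, 0, 0, 0, 0.0129, -0.0303, 0, 0, 0, 0, 0.0129, -0.0303, 0, 0, 0, 0, 0.0129, -0.0303, 0, 0, 0, 0, 0.0129, -0.0303, 0, 0, 0, 0, 0.0129, -0.0303, 0, 0, 0, 0, 0.0129, -0.0303, 0, 0, 0, 0, 0.0129, -0.0303, 0, 0, 0, 0, 0.0129, -0.0303, 0, 0, 0, 0, 0.0129, -0.0303, 0, 0, 0, 0, 0.0129, -0.0303, 0, 0, 0, 0, 0, 0, 0, 0, 0, 0, 0, 0, 0, 0, 0, 0]

```text
time_s: 57.25
position: [0.646, -0.0078, 0.2068]
tcp_rot: [[-0.076, 0.997, -0.003], [0.997, 0.076, 0.004], [0.004, -0.002, -1.0]]
wrist_force: [0.2, 0.1, -2.9]
width: 0.295
```

```bash
python3 st.py; python3 -c "
from h import *
snap('scene','r1s');snap('wrist','r1w')
d=snap('top');C=cloud(d);X,Y,z=C[...,0],C[...,1],C[...,2]
"
```

```text
t 57.25 q [-11.2  32.7  59.8   0.2  87.7 -15.6] p [ 0.646  -0.0078  0.2068] F [ 0.2  0.1 -2.9] w 0.295
[[-0.076  0.997 -0.003]
 [ 0.997  0.076  0.004]
 [ 0.004 -0.002 -1.   ]]
```

View pics/r1s.png

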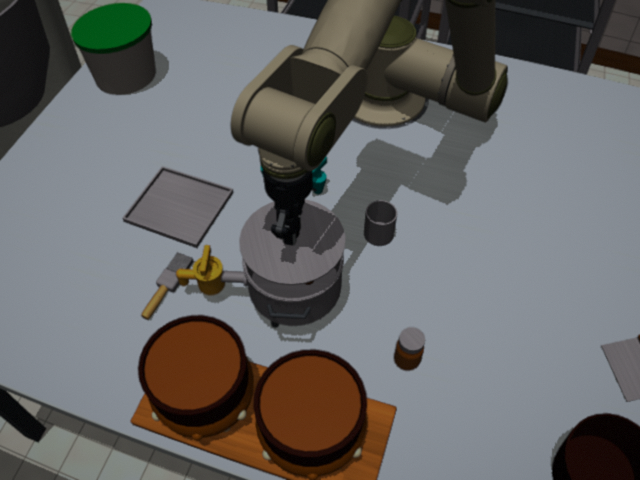

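View pics/r1w.png

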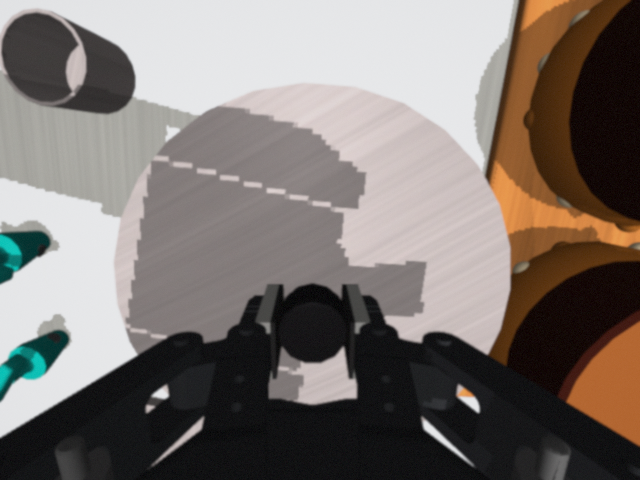

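Emit:
move_arm:
  plan: [0.0003, 0, -0.015, 0, 0, 0, 0, 0, -0.012, 0, 0, 0, 0, 0, -0.01, 0, 0, 0, 0, 0, -0.005, 0, 0, 0, 0, 0, 0, 0, 0, 0]

```text
time_s: 57.9
position: [0.6463, -0.0073, 0.1644]
tcp_rot: [[-0.078, 0.997, -0.003], [0.997, 0.078, 0.003], [0.003, -0.002, -1.0]]
wrist_force: [0.4, -0.0, -3.2]
width: 0.293
```

Emit:
move_arm:
  plan: [0, 0, -0.002, 0, 0, 0, 0, 0, -0.002, 0, 0, 0, 0, 0, -0.002, 0, 0, 0, 0, 0, -0.001, 0, 0, 0, 0, 0, 0, 0, 0, 0]

```text
time_s: 58.4
position: [0.6466, -0.0075, 0.1581]
tcp_rot: [[-0.077, 0.997, -0.001], [0.997, 0.077, 0.003], [0.003, -0.001, -1.0]]
wrist_force: [0.1, 0.3, -3.6]
width: 0.297
```

Emit:
move_arm:
  plan: [0, 0, -0.001, 0, 0, 0, 0, 0, -0.001, 0, 0, 0, 0, 0, 0, 0, 0, 0]

```text
time_s: 58.7
position: [0.6467, -0.0076, 0.1563]
tcp_rot: [[-0.077, 0.997, -0.001], [0.997, 0.077, 0.003], [0.003, -0.001, -1.0]]
wrist_force: [-0.4, -1.0, -2.7]
width: 0.295
```

Emit:
move_arm:
  plan: [0, 0, -0.001, 0, 0, 0, 0, 0, 0, 0, 0, 0, 0, 0, 0, 0, 0, 0]

```text
time_s: 59.0
position: [0.6467, -0.0075, 0.1562]
tcp_rot: [[-0.077, 0.997, 0.0], [0.997, 0.077, 0.003], [0.003, 0.0, -1.0]]
wrist_force: [-2.8, -0.1, 5.3]
width: 0.295
```

Emit:
move_arm:
  plan: [0, 0, 0, 0, 0, 0, 0, 0, 0, 0, 0, 0, 0, 0, 0, 0, 0, 0, 0, 0, 0, 0, 0, 0, 0, 0, 0, 0, 0, 0, 0, 0, 0.01, 0, 0, 0, 0, 0, 0.03, 0, 0, 0, 0, 0, 0.04, 0, 0, 0, 0, 0, 0.04, 0, 0, 0, -0.02, 0, 0.03, 0, 0, 0, -0.03, -0.02, 0, 0, 0, 0, -0.04, -0.02, 0, 0, 0, 0, -0.04, -0.02, 0, 0, 0, 0, -0.04, -0.02, 0, 0, 0, 0, -0.04, -0.02, 0, 0, 0, 0, -0.03, -0.02, 0, 0, 0, 0, 0, 0, 0, 0, 0, 0, 0, 0, 0, 0, 0, 0]
  gripper: 55

```text
time_s: 60.8
position: [0.4066, -0.1278, 0.3061]
tcp_rot: [[-0.076, 0.997, 0.001], [0.997, 0.076, 0.002], [0.002, 0.001, -1.0]]
wrist_force: [0.1, -0.5, -0.4]
width: 0.549
```

```bash
python3 st.py; python3 - <<'E'
from h import *
for n in ["scene","top","wrist"]:
    d=snap(n,"s1"+n);C=cloud(d);X,Y,z=C[...,0],C[...,1],C[...,2]
    R=np.hypot(X-.6465,Y+.0077)
    m=(R<.085)&(R>.03)&(z>.135)&(z<.165)
    if m.sum()>200:
        P=C[m];A=np.c_[P[:,:2]-[.6465,-.0077],np.ones(len(P))];c=np.linalg.lstsq(A,P[:,2],rcond=None)[0];print(n,"plate tilt",c[:2].round(4),"z",c[2].round(4))
    mm=((R<.12)&(z>.142)&(z<.165)).astype(np.uint8)
    cs,_=cv2.findContours(mm,cv2.RETR_EXTERNAL,cv2.CHAIN_APPROX_NONE)
    if cs:
        c=max(cs,key=cv2.contourArea)[:,0];print(n,rcirc(onplane(d,c,.149)[:,:2],8,.003))
    k=(R<.03)&(z>.17)&(z<.19)
    if k.sum()>20: print("knob",C[k].mean(0),k.sum())
    hsv=cv2.cvtColor(d["frame"],cv2.COLOR_RGB2HSV)
    yel=(hsv[...,0]>18)&(hsv[...,0]<34)&(hsv[...,1]>100)&(z>.115)&(z<.14)&(Y<-.1)
    if yel.sum()>40: P=onplane(d,np.argwhere(yel)[:,::-1],.13)[:,:2];print("plug",cv2.minAreaRect((P*1000).astype(np.float32)),np.median(C[yel][:,2]))
E
python3 mb.py s2 top scene
```

```text
t 60.8 q [-33.5   6.2  83.4   0.1  90.5 -37.9] p [ 0.4066 -0.1278  0.3061] F [ 0.1 -0.5 -0.4] w 0.549
[[-0.076  0.997  0.001]
 [ 0.997  0.076  0.002]
 [ 0.002  0.001 -1.   ]]
scene plate tilt [-0.0032  0.0003] z 0.1496
scene (array([ 0.64746887, -0.00763672]), np.float64(0.09248218897532544), 279)
knob [ 0.64799019 -0.00689669  0.18019581] 196
plug ((692.3595581054688, -163.46530151367188), (67.31790161132812, 14.94200325012207), 15.293831825256348) 0.12822245568583016
top plate tilt [0.     0.0012] z 0.1491
top (array([ 0.64456498, -0.00658816]), np.float64(0.09151301908103773), 267)
knob [ 0.64362472 -0.00636275  0.18074041] 172
plug ((684.4197998046875, -167.87713623046875), (62.37616729736328, 12.890966415405273), 11.603837013244629) 0.12893062984646975
wrist plate tilt [0.009 0.003] z 0.1498
wrist (array([ 0.63025443, -0.01276425]), np.float64(0.08049666320048729), 209)
knob [ 0.63513527 -0.01063339  0.17635959] 504
plug ((680.6166381835938, -165.56101989746094), (66.94310760498047, 17.426746368408203), 15.174431800842285) 0.1283827192416172
top 147 (array([0.4386547 , 0.10793302]), np.float64(0.030413122285699947), 147) ((437.7564697265625, 108.83455657958984), 32.74507141113281)
scene 176 (array([0.43951405, 0.10797305]), np.float64(0.03134958255242023), 157) ((440.4606018066406, 108.14116668701172), 35.48560333251953)
```

View pics/s1scene.png

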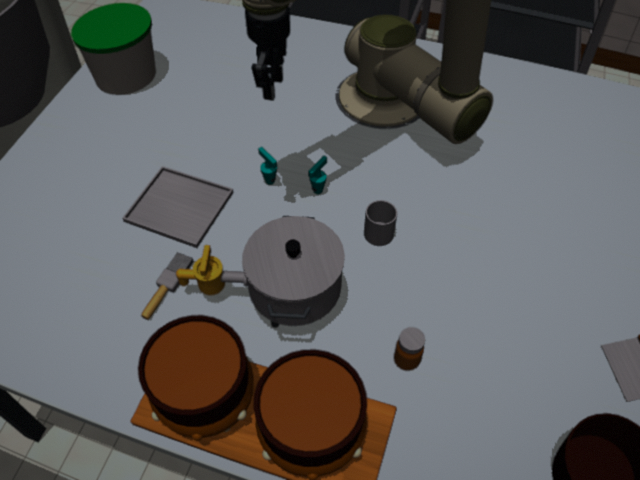

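```bash
python3 -c "
from cell import hand_in
print(hand_in())"
```

```text
the job is handed in; nothing more can be done
None
```

The job is handed in at about 61 s of the 210 s allowed; the hand-in gives no verdict.

**What I did**
- **Plug:** I dropped it in with the handle in line with the spout. I then turned it 90° clockwise under roughly 12–15 N; it sank about 6.6 mm.
- **Figs:** I tipped the three figs from the beaker into the pot, then stood the beaker back where it was. The three on the tray went in one at a time.
- **Lid:** I set it on the pot last and backed the arm clear.

**Last checks**
- **Plug:** the top of the handle is about 129 mm above the bench, so the foot is roughly 8–9 mm below the cock point. The handle is within about 3° of square.
- **Figs:** I counted six in the pot just before the lid went on, and the tray is empty.
- **Lid:** it lies flat, with its origin about 138–139 mm above the bench. It is centred within about 2 mm in the scene and top views.
- **Beaker:** it stands upright at its starting place. The jar and the brush look unmoved in the pictures; I did not measure them.

**Disagreements:** the last wrist view put the lid centre about 17 mm off, but part of the lid was out of that view, so I discarded it. For the handle centre, the cameras differed by up to about 12 mm in x at the end. I relied on the close wrist view taken straight after seating, which put it about 1 mm from the barrel axis.

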